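# Refill the core feed lanes

## Robot

A 7-joint arm with a two-finger parallel gripper is mounted at the origin on a cart in front of the work surface, level with it; the furniture and walls round the work are solid. World frame = base frame: x ahead of the robot, y to its left, z up, the work surface at z = 0. Lengths are in mm, angles in rad, forces in N, time in s.
With the tool pointing down it reaches from about 425 to 925 mm from the base axis. Payload 6.8 kg.
Tool frame: the origin (TCP) lies at the very end of the fingers, on their centre line; the grasp point (between the pads) lies 19 mm behind it; z points along the fingers, y is the direction in which the jaws open and shut (so a half turn about z gives the same grasp; the last joint's range is limited). The gripper opens to 88 mm and grips with 3 to 60 N. Pads are 20 mm wide; open, the fingers measure 115 mm over their backs; the gripper's body (75 mm by 178 mm) begins 61 mm behind the grasp point.
Start: joints at [-1.341, 0.477, 0.022, 1.555, -0.011, 1.109, -0.083], TCP at [223.7, 636.872, 222.664] pointing down, gripper open.
Joint ranges: [-2.96, 2.96], [-0.34, 2.1], [-1.41, 1.46], [0.24, 2.44], [-1.37, 4.51], [0.17, 1.92], [-2.96, 2.96]. Speed limits (rad/s): [2.39, 2.39, 3.14, 3.14, 3.14, 3.14, 3.14].

## Interface

Orientations are given as a rotation vector (axis times angle).
In Python, from plant import manip, camera gives the robot as it stands. The module is installed in compiled form; this text tells all that it offers.
- The arm moves only by the tool servo_tool, never from a script. Its argument "motion" is a list of rows, each an object of numbers: "dx", "dy", "dz": the shift along the tool's x, y, z in mm; "spin": the turn about the tool's z in rad; "grip": the finger opening in mm, from 0 to 87.8. A call has 1 to 20 rows; each row is the pose to reach, as a shift and turn from the pose measured when the call began, along the tool's axes at that moment; what a row does not reach only later rows make up. A row lasts 1/10 s, in which the tool goes at most 50 mm and 8.59 degrees, less where a joint would pass 70% of its speed; a pose out of reach is approached as far as the arm can. A call with a gripper value outside its range is refused whole. The fingers move at their own pace and stop on an object; "newtons" is the grip in N (left out, the last holds). Time passes only in rows, so rows that repeat a pose let the fingers close. It gives the time, the measured TCP pose, the force and the opening at its end, in the units of the state.
- manip.get_obs(): the state, without advancing time (a new reading comes with each control period).
- camera(name): name is "scene" or "side" or "wrist"; returns a dict with "color" (384x512x3 uint8, red, green, blue), "range_z" (384x512 float32, mm along the optical axis (not along the pixel's ray), 0 where there is no reading), "fx", "fy", "cx", "cy" (pixels), "origin" and "orientation" of the camera in the world. Camera axes: x right, y up, looking along -z (the intrinsics and any distortion apply to the point x, -y, -z); pixel columns grow to the right and rows downward; lengths in mm; the calibration is good to about 2 mm. A picture is of the moment at which its call begins.
- manip.close_job(): hands the job in, once; it reports no verdict.
The state is a dict: "time": time; "joints": joint angles; "qd": joint speeds; "effort": joint torques, N m; "tool_pos": TCP position; "ee_rot": TCP orientation; "contact_force": force on the tool from outside, world axes, zero at the start; "ft_torque": the same for the moment, N m; "width": finger opening in mm.
Only numpy, scipy, OpenCV 4.12 (cv2) and the standard library are available. Lean on these libraries where they do the work, as an engineer would, in place of code of your own. Each camera call takes 0.05 s, during which the arm holds its last target.

## Task

Every lane of the sloped feed rack should have one good three-step core waiting at its stop. First take the broken core out of its lane and stand it upright in the wooden reject tray; then load one of the two spare three-step cores into each of the two lanes that lack one, setting it on the upper, loading end and letting go so that it slides down to the stop by itself. Cores are brittle, so set them down without dropping or knocking any over, and leave the core that already waits and the differently shaped cores alone.

Things in the scene. Friction and masses are not known exactly. Their poses are not given: they have to be found in the camera images.
- rack: fixed stand that carries the three parallel sloped lanes side by side; origin on the table under the middle of the middle lane; its x points horizontally up the lanes, from the stops to the loading ends (roughly away from the robot), y across them, z up
- waiting_core_mid (a point): the good core that already stands at the stop of its lane, to be left alone: same kind as the spares, small sand core, three round steps: base 43 mm across and 19 mm high, middle step 32 mm across from 19 to 44 mm above the underside (grip here, from above, any yaw), top knob 20 mm across up to 55 mm; about 75 g. The point is its centre, 27.5 mm above its underside on its axis; z along the axis
- spare_core_1_mid (a point): spare standing on the table, right of the rack: small sand core, three round steps: base 43 mm across and 19 mm high, middle step 32 mm across from 19 to 44 mm above the underside (grip here, from above, any yaw), top knob 20 mm across up to 55 mm; about 75 g. The point is its centre, 27.5 mm above its underside on its axis; z along the axis
- spare_core_1: the same spare; origin at the centre of its underside, z up its axis
- spare_core_2_mid (a point): the other spare standing on the table, the same kind and size as the first; the point is its centre, 27.5 mm above its underside
- spare_core_2: the other spare; origin at the centre of its underside, z up its axis
- broken_core_mid (a point): broken core that stands at the stop of one lane, leaning 12 degrees with the lane floor: a waisted lump with a jagged top, 48 mm across and 59 mm high, about 70 g; the point is its centre, 29.5 mm above its underside; z along its axis
- broken_core: the same broken core; origin at the centre of its underside
- slim_core_mid (a point): bystander among the spares, leave standing: straight slim core 28 mm across, 78 mm high; the point is its centre, 39 mm up
- bottle_core_mid (a point): bystander among the spares, leave standing: bottle-shaped core 42 mm across, 70 mm high; the point is its centre, 35 mm up
- reject_tray: fixed shallow wooden tray on the table left of the rack, 135 x 300 x 28 mm outside (x, y, z of its frame), walls 10 mm, floor 6 mm above the table; origin at the centre of its underside. A 75 mm long, 16 mm thick rod of sand core lies in it toward the -y end of its frame (within 60 mm of y = -95 mm); the +y half is free
- lane_1_load (a point): loading place of lane 1: a point on the lane floor, mid-width, 40 mm from the loading end; z vertical. The three lanes are alike, stand in any order, open on top, 85 mm apart; each descends at 12 degrees from its loading end (away from the robot) to a padded stop 42 mm high (near end), 240 mm along the slope. Polished floor: a core slides down by itself
- lane_1_seat (a point): where the centre of a three-step core comes to rest at the stop of lane 1: 27.5 mm above the floor, at right angles to it
- lane_2_load (a point): loading place of lane 2: a point on the lane floor, mid-width, 40 mm from the loading end; z vertical. In every lane the guide rails are 14 mm high, 5 mm thick and 52 mm apart, spreading over the last 90 mm to 68 mm at the loading end; keep fingertips above the rails
- lane_2_seat (a point): where the centre of a three-step core comes to rest at the stop of lane 2: 27.5 mm above the floor, at right angles to it
- lane_3_load (a point): loading place of lane 3: a point on the lane floor, mid-width, 40 mm from the loading end; z vertical. Like lane 1
- lane_3_seat (a point): where the centre of a three-step core comes to rest at the stop of lane 3: 27.5 mm above the floor, at right angles to it
Mind the look-alikes: they are no part of the job. Leave any pink look-alike of the spare_core_2 alone.

How it is judged (in metres and radians):
On the way, in this order (a step that is already met when the one before it is completed fails the run):
1. the broken core stands upright in the wooden reject tray, let go (x of broken_core_mid in the frame of reject_tray between -0.056 and 0.056 m and y of broken_core_mid in the frame of reject_tray between -0.138 and 0.138 m and height (world z) of broken_core_mid below 0.045 m and angle between broken_core_mid's own z axis and vertical below 0.25 rad and contact force between the fingers and broken_core below 0.05 N and linear speed of broken_core below 0.02 m/s), for 0.2 s.
2. a first spare core has slid to the stop of a lane that lacked one ((((distance between spare_core_1_mid and lane_2_seat below 0.013 m and angle between spare_core_1's own z axis and vertical below 0.4 rad) and contact force between the fingers and spare_core_1 below 0.05 N and linear speed of spare_core_1 below 0.02 m/s) or ((distance between spare_core_1_mid and lane_3_seat below 0.013 m and angle between spare_core_1's own z axis and vertical below 0.4 rad) and contact force between the fingers and spare_core_1 below 0.05 N and linear speed of spare_core_1 below 0.02 m/s) or ((distance between spare_core_2_mid and lane_2_seat below 0.013 m and angle between spare_core_2's own z axis and vertical below 0.4 rad) and contact force between the fingers and spare_core_2 below 0.05 N and linear speed of spare_core_2 below 0.02 m/s) or ((distance between spare_core_2_mid and lane_3_seat below 0.013 m and angle between spare_core_2's own z axis and vertical below 0.4 rad) and contact force between the fingers and spare_core_2 below 0.05 N and linear speed of spare_core_2 below 0.02 m/s))), for 0.2 s.
At the end, for the whole second after the job is handed in: The broken core stands upright in the reject tray; one spare core stands at the stop of each of the two lanes that lacked one (centre within 13 mm of the resting point, tilt under 0.4 rad); the waiting core has moved under 12 mm; all let go and at rest (all of step 1 and (((distance between spare_core_1_mid and lane_2_seat below 0.013 m and angle between spare_core_1's own z axis and vertical below 0.4 rad) and (distance between spare_core_2_mid and lane_3_seat below 0.013 m and angle between spare_core_2's own z axis and vertical below 0.4 rad)) or ((distance between spare_core_1_mid and lane_3_seat below 0.013 m and angle between spare_core_1's own z axis and vertical below 0.4 rad) and (distance between spare_core_2_mid and lane_2_seat below 0.013 m and angle between spare_core_2's own z axis and vertical below 0.4 rad))) and contact force between the fingers and spare_core_1 below 0.05 N and contact force between the fingers and spare_core_2 below 0.05 N and linear speed of each of spare_core_1, spare_core_2 below 0.02 m/s and distance of waiting_core_mid from where it was at the start of the episode below 0.012 m); the robot touches nothing.
It fails at once if the good core that already waits in its lane is moved more than 12 mm (distance of waiting_core_mid from where it was at the start of the episode above 0.012 m).
It fails at once if the slim straight core or the bottle-shaped core standing among the spares is moved more than 30 mm or knocked over (distance of any of slim_core_mid, bottle_core_mid from where it was at the start of the episode above 0.03 m).
It fails at once if a spare core is held or pushed by the fingers down in the rack within 100 mm (horizontally) of a lane's resting place at the stop, instead of sliding there by itself ((contact force between the fingers and spare_core_1 above 0.3 N and ((horizontal distance between spare_core_1_mid and lane_1_seat below 0.1 m and z of spare_core_1_mid in the frame of lane_1_seat below 0.03 m) or (horizontal distance between spare_core_1_mid and lane_2_seat below 0.1 m and z of spare_core_1_mid in the frame of lane_2_seat below 0.03 m) or (horizontal distance between spare_core_1_mid and lane_3_seat below 0.1 m and z of spare_core_1_mid in the frame of lane_3_seat below 0.03 m))) or (contact force between the fingers and spare_core_2 above 0.3 N and ((horizontal distance between spare_core_2_mid and lane_1_seat below 0.1 m and z of spare_core_2_mid in the frame of lane_1_seat below 0.03 m) or (horizontal distance between spare_core_2_mid and lane_2_seat below 0.1 m and z of spare_core_2_mid in the frame of lane_2_seat below 0.03 m) or (horizontal distance between spare_core_2_mid and lane_3_seat below 0.1 m and z of spare_core_2_mid in the frame of lane_3_seat below 0.03 m)))).
It fails at once if a core is dropped: let go and moving faster than 0.9 m/s (a fall of some 40 mm; sliding down a lane stays well below) ((contact force between the fingers and spare_core_1 below 0.05 N and linear speed of spare_core_1 above 0.9 m/s) or (contact force between the fingers and spare_core_2 below 0.05 N and linear speed of spare_core_2 above 0.9 m/s) or (contact force between the fingers and broken_core below 0.05 N and linear speed of broken_core above 0.9 m/s)).
It fails at once if a spare core is knocked over (angle between any of spare_core_1, spare_core_2's own z axis and vertical above 1 rad).
It also fails if it takes over 67 s, if anything falls off the work surface, if the arm or the gripper's body presses on something with over 40 N, if the wrist force passes 120 N, or if a joint passes its speed limit or range.

## Working session

There is one attempt and no reset: what is moved stays moved. The work goes in short steps, Python scripts to look and compute and a tool call to move; the robot and the scene stay as the last step left them, time stands still between calls to the robot, and variables do not carry over. Pictures are saved under pics/ and viewed, and the job is handed in when it is done.

Besides the shell and the picture viewer there is one more tool, called after "Request:" as name(argument=value, ...), one argument or row to a line, values as JSON. servo_tool: Moves the arm, as the interface text tells. Its arguments: {"type":"object","properties":{"motion":{"type":"array","items":{"type":"object","properties":{"dx":{"type":"number"},"dy":{"type":"number"},"dz":{"type":"number"},"spin":{"type":"number"},"grip":{"type":"number"}}}},"newtons":{"type":"number"}},"required":["motion"]}

```bash
mkdir -p pics; ls; cat > h.py <<'E'
import numpy as np, cv2
from scipy.spatial.transform import Rotation as R
from plant import manip, camera
def snap(n,f):
    c=camera(n); cv2.imwrite(f'pics/{f}.png',c['color'][:,:,::-1]); np.savez(f'pics/{f}.npz',**{k:np.array(v) for k,v in c.items()}); return c
def pts(c):
    h,w=c['range_z'].shape; u,v=np.meshgrid(np.arange(w),np.arange(h)); z=c['range_z'].astype(float)
    p=np.stack([(u-c['cx'])/c['fx']*z,-(v-c['cy'])/c['fy']*z,-z],-1)
    o=np.array(c['orientation']); M=R.from_rotvec(o).as_matrix() if o.shape==(3,) else o
    P=p@M.T+np.array(c['origin']); P[z==0]=np.nan; return P
E
python3 - <<'E'
from h import *
print(manip.get_obs())
for n in ['scene','side','wrist']:
    c=snap(n,n+'0'); print(n,{k:c[k] for k in c if k not in('color','range_z')}, (c['range_z']>0).mean())
E
```

```text
pics
{'time': 0.0, 'joints': array([-1.34113769,  0.47780648,  0.02231028,  1.55639847, -0.01147097,
        1.1093097 , -0.08309908]), 'qd': array([ 1.51823291e-03, -1.55313317e-05, -1.76314120e-04,  6.70690823e-04,
       -1.73357902e-03,  1.26330242e-03,  2.59901580e-04]), 'effort': array([ 9.77800191e-04, -5.82852316e+01,  1.53525755e+00, -2.72607297e+01,
       -5.42945811e-02,  1.68584957e-02,  1.47463611e-04]), 'tool_pos': array([223.4872486 , 636.31029412, 221.69926204]), 'ee_rot': array([-5.27908828e-01, -3.09675987e+00,  2.80717951e-03]), 'contact_force': array([ 0.20125676, -0.11773022, -0.56270586]), 'ft_torque': array([ 0.00818963,  0.03823124, -0.03420947]), 'width': 87.79580976360363}
scene {'fx': 357.63815232845644, 'fy': 357.63815232845644, 'cx': 257.7618786088996, 'cy': 195.37757559499417, 'origin': array([ 171.50191804, -709.87506554,  717.83104902]), 'orientation': array([ 0.86453176, -0.22385868, -0.50538752])} 0.9959615071614584
side {'fx': 358.9168222571455, 'fy': 358.9168222571455, 'cx': 258.6455930333872, 'cy': 195.22698312259635, 'origin': array([134.91424275, 560.58576436, 563.26042114]), 'orientation': array([ 0.36106478, -1.25683754, -2.27589421])} 0.9961903889973959
wrist {'fx': 267.67983892992544, 'fy': 267.67983892992544, 'cx': 252.21373201919383, 'cy': 188.43415196163218, 'origin': array([158.65102597, 659.5883544 , 383.70404002]), 'orientation': array([-0.22021153, -0.15504062,  1.22495025])} 0.9568939208984375
```

View pics/scene0.png

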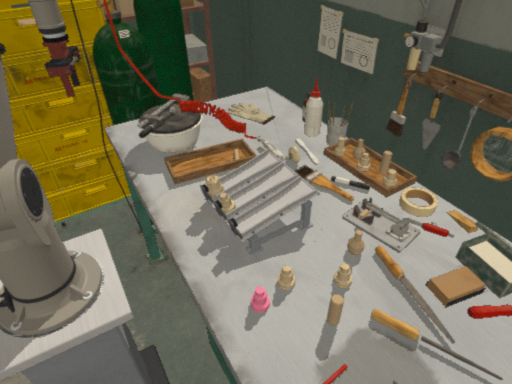

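View pics/side0.png

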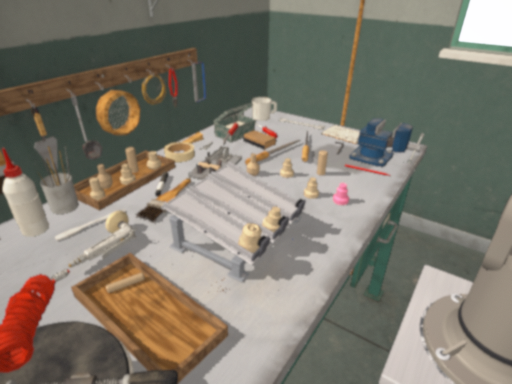

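View pics/wrist0.png

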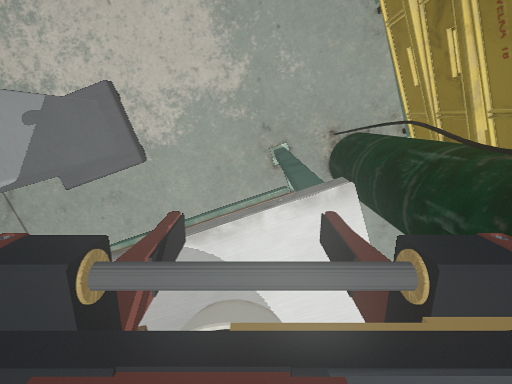

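The scene camera shows the rack at about (262,190), with two cores near the stops at (213,187) and (227,204). The spares are at (287,277) and (344,274), the bottle core at (356,241), the slim core at (335,308) and the pink look-alike at (260,298). Next I'll zoom in.

```bash
python3 - <<'E'
import cv2
a=cv2.imread('pics/scene0.png')[130:275,150:330]; b=cv2.imread('pics/side0.png')[160:385,70:320]
cv2.imwrite('pics/z1.png',cv2.resize(a,None,fx=4,fy=4,interpolation=cv2.INTER_CUBIC)); cv2.imwrite('pics/z2.png',cv2.resize(b,None,fx=2.6,fy=2.6,interpolation=cv2.INTER_CUBIC))
E
python3 - <<'E'
import sys; sys.path.insert(0,'.')
from h import *
for n in ['scene0','side0']:
    c=dict(np.load(f'pics/{n}.npz')); P=pts(c)
    q={'scene0':[(287,267),(344,265),(356,232),(335,296),(260,288),(213,178),(227,195),(211,161),(240,230),(300,200)],
       'side0':[(312,181),(287,160),(249,230),(273,212),(150,300),(252,160)]}[n]
    for u,v in q: print(n,u,v,P[v,u].round(1))
E
```

```text
scene0 287 267 [ 499.1 -274.4   54. ]
scene0 344 265 [ 617.5 -338.6   53.3]
scene0 356 232 [ 701.3 -283.9   71.9]
scene0 335 296 [ 530.4 -405.1   76.7]
scene0 260 288 [ 414.  -293.    55.4]
scene0 213 178 [474.6  69.7 105.8]
scene0 227 195 [477.5 -12.4  98.8]
scene0 211 161 [561.  292.4   6.4]
scene0 240 230 [ 463.8 -108.    52.7]
scene0 300 200 [ 636.3 -131.9   96.7]
side0 312 181 [ 490.4 -265.3   51.4]
side0 287 160 [ 612.5 -335.8   53.5]
side0 249 230 [468.6  80.7 107.3]
side0 273 212 [463.2  -4.9 105.1]
side0 150 300 [577.6 267.4   4.2]
side0 252 160 [ 706.  -277.7   50.5]
```

View pics/z1.png

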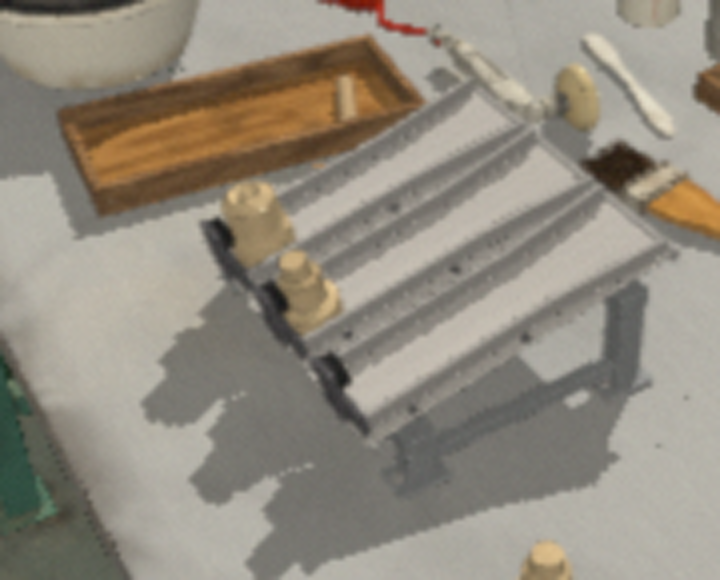

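View pics/z2.png

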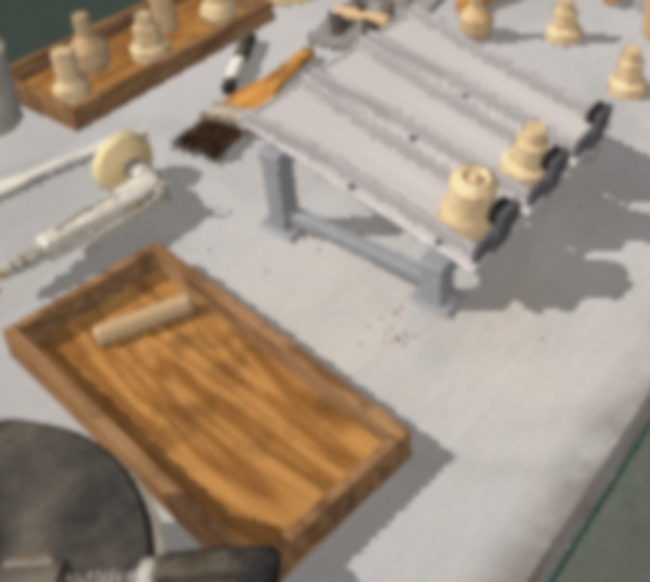

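The broken core, with the waisted body and jagged top, is in the +y lane at zoom px (255,215). The waiting core is in the middle lane and the -y lane is empty. The rod lies at the far end of the tray, so the tray's near end is free. Now I'll measure accurately from the point clouds.

```bash
python3 - <<'E'
from h import *
from scipy.optimize import least_squares
cs={n:dict(np.load(f'pics/{n}.npz')) for n in ['scene0','side0']}
PP={n:pts(c) for n,c in cs.items()}
allp=[]
for n in PP:
    P=PP[n].reshape(-1,3); C=cs[n]['color'].reshape(-1,3).astype(float)
    hsv=cv2.cvtColor(cs[n]['color'],cv2.COLOR_RGB2HSV).reshape(-1,3)
    tab=(P[:,0]>420)&(P[:,0]<800)&(P[:,1]>-250)&(P[:,1]<-180)&(abs(P[:,2])<12); print(n,'table z',np.median(P[tab,2]))
    for nm,x,y,r in [('s1',495,-270,16),('s2',615,-337,16),('bottle',703,-280,10),('slim',530,-405,14),('pink',414,-293,16)]:
        near=np.hypot(P[:,0]-x,P[:,1]-y)<40
        top=near&(P[:,2]>(46 if nm!='slim' else 70)); 
        Q=P[near&(P[:,2]>22)&(P[:,2]<41)]
        f=least_squares(lambda a:np.hypot(Q[:,0]-a[0],Q[:,1]-a[1])-r,[x,y],loss='soft_l1').x
        T=P[top]
        print(n,nm,'n',len(Q),'midband circle',f.round(1),'top mean',T.mean(0).round(1),'zmax',T[:,2].max().round(1))
    # lane floors: grey pixels
    g=(hsv[:,1]<45)&(P[:,0]>440)&(P[:,0]<800)&(P[:,1]>-170)&(P[:,1]<160)&(P[:,2]>35)&(P[:,2]<150)
    Q=P[g]
    # robust plane
    best=None; rng=np.random.default_rng(0)
    for _ in range(400):
        a=Q[rng.choice(len(Q),3,False)]; nn=np.cross(a[1]-a[0],a[2]-a[0]); 
        if np.linalg.norm(nn)<1: continue
        nn/=np.linalg.norm(nn); k=abs((Q-a[0])@nn)<2
        if best is None or k.sum()>best.sum(): best=k
    I=Q[best]; c0=I.mean(0); nn=np.linalg.svd(I-c0)[2][2]; nn*=np.sign(nn[2])
    print(n,'plane',nn.round(4),'tilt',np.degrees(np.arccos(nn[2])).round(2),'downhill dir deg',np.degrees(np.arctan2(nn[1],nn[0])).round(2),'c0',c0.round(1), best.sum(), len(Q))
    np.savez(f'pics/rack_{n}.npz',Q=Q,n=nn,c0=c0)
E
```

```text
scene0 table z -0.3244819967235344
scene0 s1 n 79 midband circle [ 496.5 -274.8] top mean [ 493.9 -278.3   53.1] zmax 57.3
scene0 s2 n 88 midband circle [ 617.1 -341.4] top mean [ 613.9 -344.6   53.2] zmax 57.4
scene0 bottle n 136 midband circle [ 701.4 -289.9] top mean [ 704.6 -288.    62.2] zmax 71.9
scene0 slim n 65 midband circle [ 528.6 -412.6] top mean [ 526.1 -414.8   76.6] zmax 80.6
scene0 pink n 89 midband circle [ 411.6 -293.8] top mean [ 409.3 -297.6   53.5] zmax 57.7
scene0 plane [-0.2105 -0.0024  0.9776] tilt 12.15 downhill dir deg -179.35 c0 [580.8 -33.2  77.7] 2633 5313
side0 table z -1.4977092384250454
side0 s1 n 69 midband circle [ 494.6 -276.4] top mean [ 493.1 -270.9   51.6] zmax 55.7
side0 s2 n 57 midband circle [ 615.8 -342.8] top mean [ 612.2 -339.3   51.3] zmax 54.9
side0 bottle n 85 midband circle [ 701.9 -276. ] top mean [ 705.  -279.3   59.4] zmax 69.9
side0 slim n 46 midband circle [ 527.2 -411.7] top mean [ 524.9 -405.5   74.9] zmax 78.6
side0 pink n 74 midband circle [ 410.5 -295.3] top mean [ 408.7 -290.    51.9] zmax 55.3
side0 plane [-0.2082 -0.0023  0.9781] tilt 12.02 downhill dir deg -179.37 c0 [581.9   2.8  77.3] 3485 6858
```

```bash
python3 - <<'E'
from h import *
from scipy.optimize import least_squares
yaw=np.radians(0.64); ux=np.array([np.cos(yaw),np.sin(yaw)]); uy=np.array([-ux[1],ux[0]])
for n in ['scene0','side0']:
    c=dict(np.load(f'pics/{n}.npz')); P=pts(c).reshape(-1,3)
    r=np.load(f'pics/rack_{n}.npz'); nn,c0=r['n'],r['c0']
    hsv=cv2.cvtColor(c['color'],cv2.COLOR_RGB2HSV).reshape(-1,3)
    reg=(P[:,0]>420)&(P[:,0]<800)&(P[:,1]>-180)&(P[:,1]<160)&(P[:,2]>30)
    Q=P[reg]; h=(Q-c0)@nn; a=Q[:,:2]@ux; b=Q[:,:2]@uy
    print(n,'floor z at a=580,b=0:',c0[2]-(nn[0]*(580-c0[0])+nn[1]*(0-c0[1]))/nn[2])
    s=(a>520)&(a<620)
    # profile of height across b
    for lo in range(-150,140,5):
        k=s&(b>=lo)&(b<lo+5); 
        if k.sum()>3: print(lo,int(np.percentile(h[k],10)),int(np.percentile(h[k],85)),k.sum(),end=' | ')
    print()
    fl=(abs(h)<2.5); print('floor a range',np.percentile(a[fl],[0,.5,1,99,99.5,100]).round(1))
    for b0 in (-95,-10,75):
        k=fl&(abs(b-b0)<15); print(b0,'a ext',np.percentile(a[k],[0,1,99,100]).round(1))
    # dark stops
    V=hsv[reg][:,2]; k=(V<70)&(h>5)&(a<500); print('dark',Q[k].mean(0).round(1),np.percentile(a[k],[5,95]).round(1)); 
    hb,_=np.histogram(b[k],bins=range(-150,150,10)); print(hb)
    # tray
    t=(P[:,0]>400)&(P[:,0]<850)&(P[:,1]>130)&(P[:,1]<420)&(P[:,2]>-3)&(P[:,2]<40)&(hsv[:,1]>90)&(hsv[:,0]<25)
    m=t.reshape(384,512).astype(np.uint8); nc,l,st,ce=cv2.connectedComponentsWithStats(m); i=1+np.argmax(st[1:,4])
    T=P[(l.ravel()==i)]; rect=cv2.minAreaRect(T[:,:2].astype(np.float32)); print('tray rect',rect,cv2.boxPoints(rect).round(0).tolist())
    rim=T[T[:,2]>22]; rect=cv2.minAreaRect(rim[:,:2].astype(np.float32)); print('rim rect',rect)
    fl=T[(T[:,2]<12)&(T[:,2]>2)]; print('floor rect',cv2.minAreaRect(fl[:,:2].astype(np.float32)),np.median(fl[:,2]))
    # cores in the lanes: yellowish
    for nm,b0,rr in (('broken',75,None),('wait',-9,16)):
        k=(abs(b-b0)<38)&(a<540)&(hsv[reg][:,1]>60)&(h>4); K=Q[k]; 
        hs=h[k]
        t=nn
        print(nm,'n',k.sum(),'hmax',hs.max().round(1),'aext',np.percentile(a[k],[1,99]).round(1),'bext',np.percentile(b[k],[1,99]).round(1))
        # axis fit : distance to the axis (dir nn) at point on floor
        e1=np.array([ux[0],ux[1],0]); e1-=nn*(e1@nn); e1/=np.linalg.norm(e1); e2=np.cross(nn,e1)
        p=(K-c0); A=p@e1; B=p@e2
        for lo,hi,R0 in ((3,16,None),(20,42,16),(20,32,None),(32,44,None),(45,58,None)):
            j=(hs>lo)&(hs<hi)
            if j.sum()<8: continue
            f=least_squares(lambda v:np.hypot(A[j]-v[0],B[j]-v[1])-v[2],[A.mean()+5,B.mean(),20],loss='soft_l1').x
            w=c0+e1*f[0]+e2*f[1]; print('  band',lo,hi,'floor pt',w.round(1),'r',f[2].round(1),'n',j.sum())
E
```

```text
scene0 floor z at a=580,b=0: 77.60512370567758
-150 -1 1 9 | -145 -3 1 67 | -140 0 12 168 | -135 4 14 43 | -125 0 1 4 | -120 -2 1 56 | -115 -1 1 50 | -110 -2 0 45 | -105 -2 0 59 | -100 -2 0 49 | -95 -1 1 50 | -90 -1 1 49 | -85 -1 10 65 | -80 0 13 146 | -75 4 13 7 | -65 -1 1 8 | -60 -3 1 59 | -55 0 12 143 | -50 -1 13 47 | -35 0 1 31 | -30 -1 0 44 | -25 -2 0 41 | -20 -1 1 47 | -15 -1 1 36 | -10 -1 1 43 | -5 -1 1 47 | 0 0 8 64 | 5 0 13 125 | 10 11 13 6 | 25 -1 2 45 | 30 0 12 128 | 35 0 14 42 | 50 0 1 19 | 55 -1 1 34 | 60 -1 1 36 | 65 -1 1 36 | 70 -1 1 35 | 75 -1 0 38 | 80 -1 0 37 | 85 -1 10 61 | 90 0 13 117 | 
floor a range [443.5 446.9 447.8 691.1 692.1 694.7]
-95 a ext [444.3 462.7 691.5 694.7]
-10 a ext [446.1 499.6 690.2 693.6]
75 a ext [443.7 506.7 689.6 692. ]
dark [444.5 -34.4  77.5] [437.6 449.3]
[ 0  5 11 36 12  0  0  0  0  6  7 36 15  5  0  0  0  0  9 15 23  5  0  0
  0  0  0  0  0]
tray rect ((558.1361083984375, 289.6334533691406), (139.7719268798828, 299.6460266113281), 83.76262664794922) [[402.0, 236.0], [699.0, 204.0], [715.0, 343.0], [417.0, 375.0]]
rim rect ((558.2094116
[... 2158 characters left out ...]
3906), 84.61455535888672) 5.08496645819838
broken n 469 hmax 57.6 aext [448.1 490.2] bext [53.1 87.9]
  band 3 16 floor pt [478.7  68.4  55.5] r 24.7 n 52
  band 20 42 floor pt [478.3  69.6  55.4] r 20.9 n 158
  band 20 32 floor pt [478.5  68.6  55.5] r 21.9 n 90
  band 32 44 floor pt [477.8  70.5  55.4] r 19.9 n 83
  band 45 58 floor pt [476.1  74.9  55. ] r 13.1 n 206
wait n 295 hmax 58.0 aext [447.8 486. ] bext [-26.    1.7]
  band 3 16 floor pt [473.3 -11.7  54.2] r 18.3 n 56
  band 20 42 floor pt [473.2 -13.5  54.2] r 13.8 n 113
  band 20 32 floor pt [473.6 -15.4  54.3] r 15.6 n 51
  band 32 44 floor pt [472.9 -13.2  54.1] r 12.9 n 79
  band 45 58 floor pt [472.8 -11.8  54.1] r 7.4 n 67
```

Cross-checks:
- Table height is about 0 and the rack tilt is 12°.
- The tray measures 136×300 mm.
- Lane pitch is 85 mm.
- The broken core's axis foot is at about (478.5, 69.3, 55.7), with a waist radius of about 20 mm.

Next I'll check clearance around the tray and work out the first move.

```bash
cat >> h.py <<'E'
def go(x,y,z,yaw):  # yaw: world angle(deg) of jaw axis; prints shift in tool axes
    o=manip.get_obs(); M=R.from_rotvec(o['ee_rot']).as_matrix(); d=M.T@(np.array([x,y,z])-o['tool_pos'])
    cur=np.degrees(np.arctan2(M[1,1],M[0,1])); s=(yaw-cur+90)%180-90
    print('t',o['time'],'pos',o['tool_pos'].round(1),'jaw',round(cur,1),'-> d',d.round(1),'spin',(-np.radians(s)).round(3),'w',round(o['width'],1)); return d
E
python3 - <<'E'
from h import *
for n in ['scene0','side0']:
    c=dict(np.load(f'pics/{n}.npz')); P=pts(c).reshape(-1,3)
    k=(np.hypot(P[:,0]-490,P[:,1]-298)<170)&(P[:,2]>40)&(P[:,2]<400); Q=P[k]; print(n,k.sum(), Q.min(0) if k.sum() else '',Q.max(0) if k.sum() else '')
    k=(P[:,1]>330)&(P[:,1]<560)&(P[:,0]>380)&(P[:,0]<800)&(P[:,2]>40)&(P[:,2]<400); Q=P[k]; print(' bowl',k.sum(), np.percentile(Q,[1,50,99],axis=0).round(0).tolist())
print(manip.get_obs()['joints'])
go(472,69.5,200,90.6); go(472,69.5,76,90.6)
E
```

```text
scene0 1245 [358.16516495 387.42149909  40.06743641] [622.4389289  467.45149411 148.60215061]
 bowl 2624 [[386.0, 391.0, 42.0], [512.0, 435.0, 107.0], [739.0, 554.0, 179.0]]
side0 4593 [356.68979364 391.45720012  89.00455817] [621.59364899 467.93038218 147.18646716]
 bowl 9459 [[387.0, 398.0, 85.0], [539.0, 450.0, 108.0], [695.0, 516.0, 158.0]]
[-1.34106494  0.47757607  0.0223661   1.55612902 -0.01147877  1.10929244
 -0.08312175]
t 0.15 pos [223.6 636.4 222. ] jaw 70.6 -> d [-422.3 -452.5   22.6] spin -0.348 w 87.6
t 0.15 pos [223.6 636.4 222. ] jaw 70.6 -> d [-422.3 -452.4  146.6] spin -0.348 w 87.6
```

Request:
servo_tool(
  motion=[
    {"dx": -40, "dy": -43, "dz": 2, "spin": -0.03, "grip": 72},
    {"dx": -75, "dy": -80, "dz": 5, "spin": -0.06, "grip": 72},
    {"dx": -110, "dy": -118, "dz": 8, "spin": -0.09, "grip": 72},
    {"dx": -145, "dy": -155, "dz": 10, "spin": -0.12, "grip": 72},
    {"dx": -180, "dy": -193, "dz": 12, "spin": -0.15, "grip": 72},
    {"dx": -215, "dy": -230, "dz": 14, "spin": -0.18, "grip": 72},
    {"dx": -250, "dy": -268, "dz": 16, "spin": -0.21, "grip": 72},
    {"dx": -285, "dy": -305, "dz": 18, "spin": -0.24, "grip": 72},
    {"dx": -320, "dy": -343, "dz": 20, "spin": -0.27, "grip": 72},
    {"dx": -355, "dy": -380, "dz": 22, "spin": -0.3, "grip": 72},
    {"dx": -390, "dy": -418, "dz": 23, "spin": -0.33, "grip": 72},
    {"dx": -412, "dy": -441, "dz": 23, "spin": -0.348, "grip": 72},
    {"dx": -422, "dy": -452, "dz": 23, "spin": -0.348, "grip": 72},
    {"dx": -422, "dy": -452, "dz": 23, "spin": -0.348, "grip": 72},
    {"dx": -422, "dy": -452, "dz": 23, "spin": -0.348, "grip": 72},
  ],
  newtons=10,
)

```text
time: 1.65
tool_pos: [471.6, 70.4, 199.4]
ee_rot: [0.015, -3.141, 0.002]
contact_force: [-0.3, 1.5, 0.7]
width: 71.8
```

```bash
python3 - <<'E'
from h import *
go(472,69.5,76,90.6); print(manip.get_obs()['joints'].round(2))
snap('wrist','w1'); snap('scene','s1')
E
```

```text
t 1.65 pos [471.6  70.4 199.4] jaw 90.6 -> d [ -0.5  -0.8 123.4] spin -0.001 w 71.8
[-0.53  0.18  0.28  2.06 -0.06  0.92  1.36]
```

View pics/w1.png

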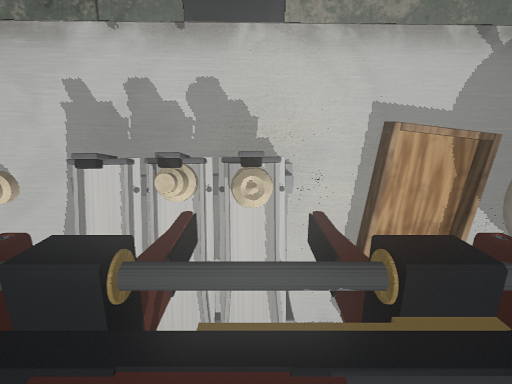

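The wrist view shows the broken core at (252,187), on the image's centre column, so the jaws are aligned across the lane. I'll descend and grip.

Request:
servo_tool(
  motion=[
    {"dx": -0.5, "dy": -1, "dz": 30, "grip": 72},
    {"dx": -0.5, "dy": -1, "dz": 60, "grip": 72},
    {"dx": -0.5, "dy": -1, "dz": 85, "grip": 72},
    {"dx": -0.5, "dy": -1, "dz": 105, "grip": 72},
    {"dx": -0.5, "dy": -1, "dz": 118, "grip": 72},
    {"dx": -0.5, "dy": -1, "dz": 123, "grip": 72},
    {"dx": -0.5, "dy": -1, "dz": 123, "grip": 72},
    {"dx": -0.5, "dy": -1, "dz": 123, "grip": 50},
    {"dx": -0.5, "dy": -1, "dz": 123, "grip": 30},
    {"dx": -0.5, "dy": -1, "dz": 123, "grip": 30},
    {"dx": -0.5, "dy": -1, "dz": 123, "grip": 30},
    {"dx": -0.5, "dy": -1, "dz": 123, "grip": 30},
    {"dx": -0.5, "dy": -1, "dz": 123, "grip": 30},
    {"dx": -0.5, "dy": -1, "dz": 123, "grip": 30},
  ],
  newtons=12,
)

```text
invalid input
```

```bash
python3 - <<'E'
from h import *
go(472,69.5,160,90.6)
snap('side','d2');c=cv2.imread('pics/d2.png')[120:290,140:340]; cv2.imwrite('pics/d2z.png',cv2.resize(c,None,fx=3.5,fy=3.5,interpolation=cv2.INTER_CUBIC))
E
```

```text
t 1.75 pos [471.4  71.6 199.5] jaw 90.7 -> d [-0.6 -2.1 39.5] spin 0.002 w 71.6
```

View pics/d2z.png

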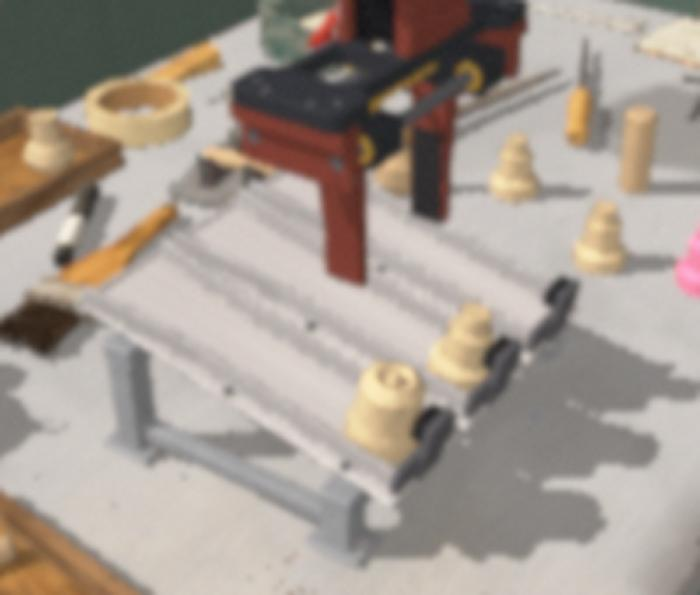

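The call was refused, probably because the rows left out "spin". I'll resend with every field filled in.

Request:
servo_tool(
  motion=[
    {"dx": -0.5, "dy": -1.5, "dz": 30, "spin": 0, "grip": 72},
    {"dx": -0.5, "dy": -1.5, "dz": 60, "spin": 0, "grip": 72},
    {"dx": -0.5, "dy": -1.5, "dz": 85, "spin": 0, "grip": 72},
    {"dx": -0.5, "dy": -1.5, "dz": 105, "spin": 0, "grip": 72},
    {"dx": -0.5, "dy": -1.5, "dz": 118, "spin": 0, "grip": 72},
    {"dx": -0.5, "dy": -1.5, "dz": 123, "spin": 0, "grip": 72},
    {"dx": -0.5, "dy": -1.5, "dz": 123, "spin": 0, "grip": 72},
  ],
  newtons=12,
)

```text
time: 2.5
tool_pos: [471.3, 70.9, 76.1]
ee_rot: [0.023, -3.14, 0.002]
contact_force: [-0.5, 0.7, 0.3]
width: 72.0
```

```bash
python3 - <<'E'
from h import *
go(472,69.5,76,90.6)
snap('side','d2');c=cv2.imread('pics/d2.png')[120:290,140:340]; cv2.imwrite('pics/d2z.png',cv2.resize(c,None,fx=3.5,fy=3.5,interpolation=cv2.INTER_CUBIC))
E
```

```text
t 2.5 pos [471.3  70.9  76.1] jaw 90.8 -> d [-0.7 -1.4  0.1] spin 0.004 w 72.0
```

View pics/d2z.png

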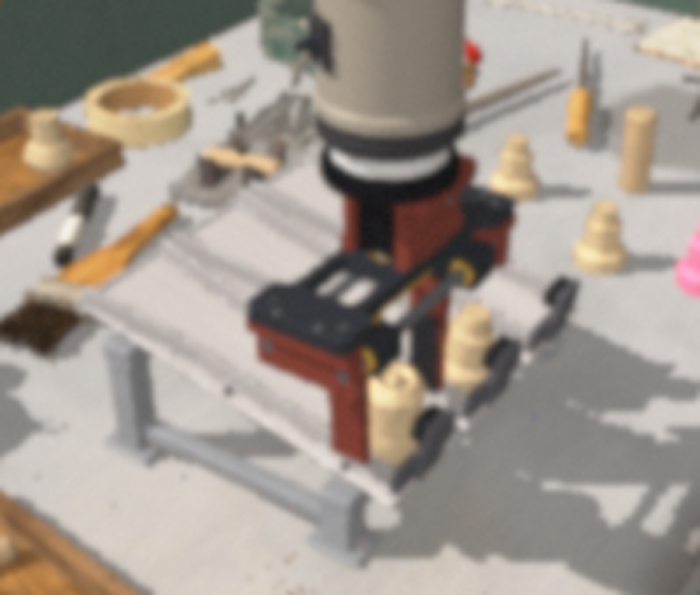

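```bash
python3 - <<'E'
from h import *
c=dict(np.load('pics/d2.npz')); P=pts(c)
M=R.from_rotvec(c['orientation']).as_matrix()
def proj(p):
    q=M.T@(np.array(p)-c['origin']); return (c['cx']+c['fx']*q[0]/-q[2], c['cy']-c['fy']*q[1]/-q[2])
for p in [(471.3,70.9+36,76),(471.3,70.9+50,76),(471.3,70.9-36,76),(478.5,69.3,55.7),(471.4,69.3,86)]:
    u,v=proj(p); print(p,u,v,'zoom',(u-140)*3.5,(v-120)*3.5)
hsv=cv2.cvtColor(c['color'],cv2.COLOR_RGB2HSV)
m=((hsv[...,0]<10)|(hsv[...,0]>170))&(hsv[...,1]>110)&(P[...,2]<125)&(P[...,2]>60)&(P[...,0]>430)&(P[...,0]<520)
Q=P[m]; print(len(Q),np.percentile(Q,[2,50,98],axis=0).round(1))
E
```

```text
(471.3, 106.9, 76) 240.6413581984451 248.12207701696056 zoom 352.2447536945578 448.42726955936195
(471.3, 120.9, 76) 236.5845833077663 251.88947636742463 zoom 338.0460415771821 461.6131672859862
(471.3, 34.900000000000006, 76) 259.89236305244054 230.24427380205555 zoom 419.62327068354193 385.8549583071944
(478.5, 69.3, 55.7) 248.2562572660377 244.59115750376458 zoom 378.89690043113194 436.069051263176
(471.4, 69.3, 86) 250.98681579271437 234.7818332841691 zoom 388.45385527450026 401.7364164945918
159 [[457.7  32.4  82. ]
 [463.2 116.5 104. ]
 [475.1 120.2 124.1]]
```

The projections match the image: the fingers straddle the core at its waist. Now I'll close.

Request:
servo_tool(
  motion=[
    {"dx": -0.5, "dy": -1.2, "dz": 0, "spin": 0, "grip": 55},
    {"dx": -0.5, "dy": -1.2, "dz": 0, "spin": 0, "grip": 40},
    {"dx": -0.5, "dy": -1.2, "dz": 0, "spin": 0, "grip": 25},
    {"dx": -0.5, "dy": -1.2, "dz": 0, "spin": 0, "grip": 25},
    {"dx": -0.5, "dy": -1.2, "dz": 0, "spin": 0, "grip": 25},
    {"dx": -0.5, "dy": -1.2, "dz": 0, "spin": 0, "grip": 25},
    {"dx": -0.5, "dy": -1.2, "dz": 0, "spin": 0, "grip": 25},
  ],
  newtons=12,
)

```text
time: 3.25
tool_pos: [472.6, 69.6, 76.9]
ee_rot: [0.022, -3.141, 0.001]
contact_force: [-0.1, -0.4, 5.4]
width: 45.2
```

Request:
servo_tool(
  motion=[
    {"dx": 0, "dy": 0, "dz": -8, "spin": 0, "grip": 25},
    {"dx": 0, "dy": 0, "dz": -20, "spin": 0, "grip": 25},
    {"dx": 0, "dy": 0, "dz": -40, "spin": 0, "grip": 25},
    {"dx": 0, "dy": 0, "dz": -60, "spin": 0, "grip": 25},
    {"dx": 0, "dy": 0, "dz": -70, "spin": 0, "grip": 25},
  ],
  newtons=12,
)

```text
time: 3.75
tool_pos: [473.3, 69.7, 149.0]
ee_rot: [-0.022, 3.14, 0.0]
contact_force: [0.5, 0.6, -0.3]
width: 45.5
```

```bash
python3 - <<'E'
from h import *
go(490,296,150,90.6-84.6)
snap('side','d3');c=cv2.imread('pics/d3.png')[60:290,100:400]; cv2.imwrite('pics/d3z.png',cv2.resize(c,None,fx=2.6,fy=2.6,interpolation=cv2.INTER_CUBIC))
E
```

```text
t 3.75 pos [473.3  69.7 149. ] jaw 90.8 -> d [-19.8 226.   -0.9] spin 1.48 w 45.5
```

View pics/d3z.png

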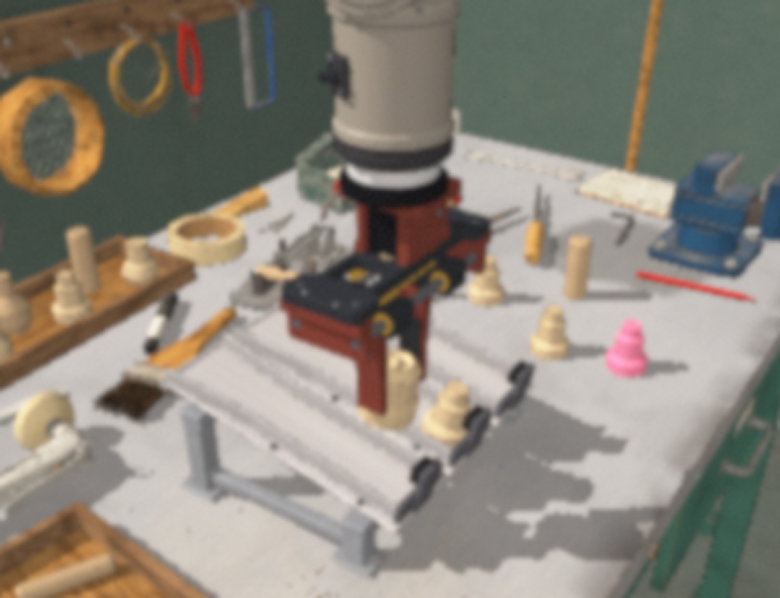

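The core is held, with its bottom clear of the rack. I'll carry it to the free end of the tray, turning the jaws along the tray so that the gripper body stays clear of the bowl.

Request:
servo_tool(
  motion=[
    {"dx": 0, "dy": 10, "dz": -3, "spin": 0.05, "grip": 25},
    {"dx": -2, "dy": 30, "dz": -3, "spin": 0.17, "grip": 25},
    {"dx": -4, "dy": 55, "dz": -3, "spin": 0.3, "grip": 25},
    {"dx": -6, "dy": 80, "dz": -3, "spin": 0.43, "grip": 25},
    {"dx": -8, "dy": 105, "dz": -3, "spin": 0.57, "grip": 25},
    {"dx": -10, "dy": 130, "dz": -3, "spin": 0.7, "grip": 25},
    {"dx": -12, "dy": 155, "dz": -3, "spin": 0.83, "grip": 25},
    {"dx": -14, "dy": 180, "dz": -3, "spin": 0.97, "grip": 25},
    {"dx": -16, "dy": 200, "dz": -3, "spin": 1.1, "grip": 25},
    {"dx": -18, "dy": 215, "dz": -3, "spin": 1.23, "grip": 25},
    {"dx": -20, "dy": 224, "dz": -3, "spin": 1.36, "grip": 25},
    {"dx": -20, "dy": 226, "dz": -3, "spin": 1.45, "grip": 25},
    {"dx": -20, "dy": 226, "dz": -3, "spin": 1.5, "grip": 25},
    {"dx": -20, "dy": 226, "dz": -3, "spin": 1.5, "grip": 25},
    {"dx": -20, "dy": 226, "dz": 20, "spin": 1.5, "grip": 25},
    {"dx": -20, "dy": 226, "dz": 50, "spin": 1.5, "grip": 25},
    {"dx": -20, "dy": 226, "dz": 80, "spin": 1.5, "grip": 25},
    {"dx": -20, "dy": 226, "dz": 98, "spin": 1.5, "grip": 25},
    {"dx": -20, "dy": 226, "dz": 105, "spin": 1.5, "grip": 25},
    {"dx": -20, "dy": 226, "dz": 105, "spin": 1.5, "grip": 25},
  ],
)

```text
time: 5.8
tool_pos: [490.6, 295.8, 44.2]
ee_rot: [2.124, 2.313, 0.002]
contact_force: [-0.0, -0.2, -0.5]
width: 45.0
```

```bash
python3 - <<'E'
from h import *
go(490,296,32,5)
snap('side','d4');c=cv2.imread('pics/d4.png')[150:384,40:340]; cv2.imwrite('pics/d4z.png',cv2.resize(c,None,fx=2.5,fy=2.5,interpolation=cv2.INTER_CUBIC))
snap('scene','e4');c=cv2.imread('pics/e4.png')[100:230,110:280]; cv2.imwrite('pics/e4z.png',cv2.resize(c,None,fx=4,fy=4,interpolation=cv2.INTER_CUBIC))
E
```

```text
t 5.8 pos [490.6 295.8  44.2] jaw 4.9 -> d [ 0.3 -0.6 12.2] spin -0.002 w 45.0
```

View pics/d4z.png

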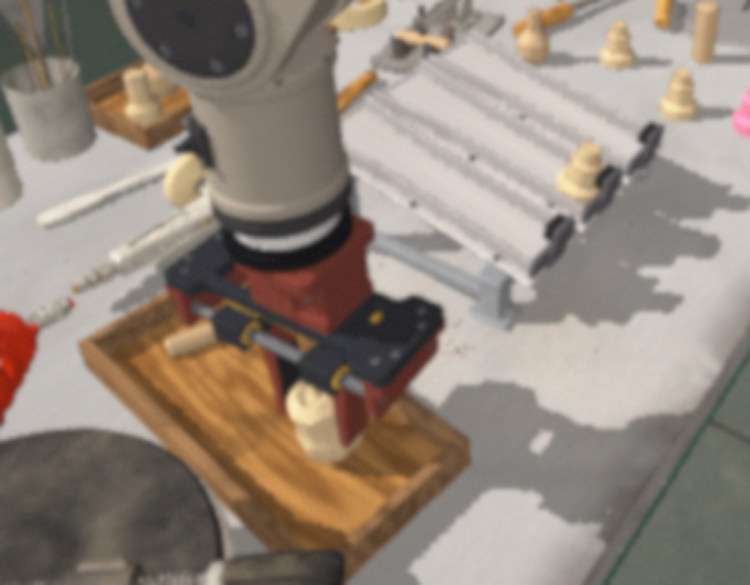

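View pics/e4z.png

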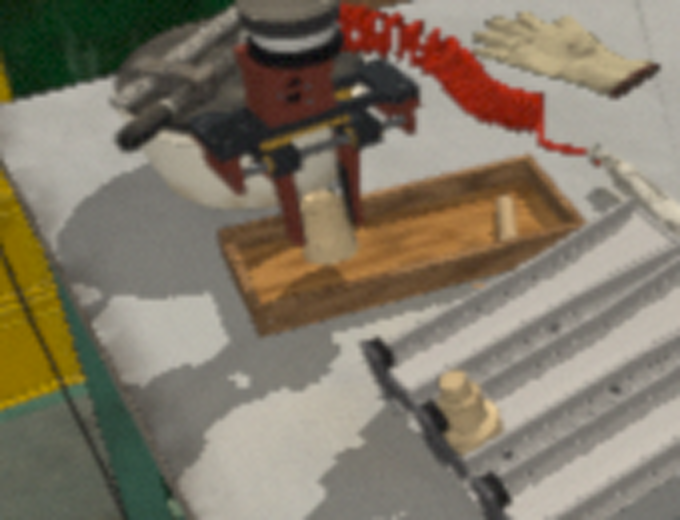

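The core is inside the tray at about (325,225) in the zoom, just above the floor and tilted as expected. I'll lower it gently until it touches.

Request:
servo_tool(
  motion=[
    {"dx": 0, "dy": 0, "dz": 6, "spin": 0, "grip": 25},
    {"dx": 0, "dy": 0, "dz": 10, "spin": 0, "grip": 25},
    {"dx": 0, "dy": 0, "dz": 13, "spin": 0, "grip": 25},
    {"dx": 0, "dy": 0, "dz": 15, "spin": 0, "grip": 25},
  ],
  newtons=6,
)

```text
time: 6.3
tool_pos: [491.7, 296.4, 30.6]
ee_rot: [2.124, 2.312, 0.006]
contact_force: [-0.7, 0.1, 0.1]
width: 45.7
```

Request:
servo_tool(
  motion=[
    {"dx": 0, "dy": 0, "dz": 1.5, "spin": 0, "grip": 25},
    {"dx": 0, "dy": 0, "dz": 3, "spin": 0, "grip": 25},
  ],
  newtons=4,
)

```text
time: 6.5
tool_pos: [491.7, 296.5, 27.5]
ee_rot: [2.124, 2.312, 0.006]
contact_force: [0.4, -0.3, -0.7]
width: 45.6
```

Request:
servo_tool(
  motion=[
    {"dx": 0, "dy": 0, "dz": 1, "spin": 0, "grip": 25},
    {"dx": 0, "dy": 0, "dz": 2, "spin": 0, "grip": 25},
  ],
  newtons=4,
)

```text
time: 6.7
tool_pos: [491.8, 296.6, 25.8]
ee_rot: [2.124, 2.312, 0.007]
contact_force: [-1.4, -0.1, 4.7]
width: 46.1
```

```bash
python3 - <<'E'
from h import *
go(490,296,32,5)
snap('side','d5');c=cv2.imread('pics/d5.png')[260:384,90:260]; cv2.imwrite('pics/d5z.png',cv2.resize(c,None,fx=4,fy=4,interpolation=cv2.INTER_CUBIC))
snap('scene','e5');c=cv2.imread('pics/e5.png')[130:190,150:260]; cv2.imwrite('pics/e5z.png',cv2.resize(c,None,fx=6,fy=6,interpolation=cv2.INTER_CUBIC))
E
```

```text
t 6.7 pos [491.8 296.6  25.8] jaw 4.9 -> d [-0.5 -1.9 -6.2] spin -0.002 w 46.1
```

View pics/d5z.png

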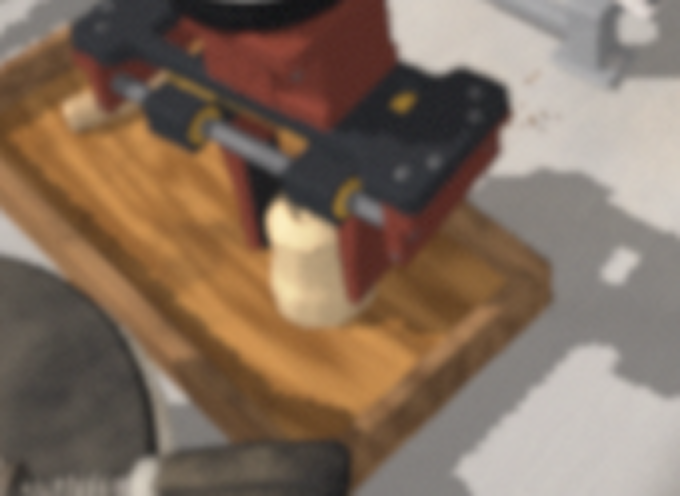

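View pics/e5z.png

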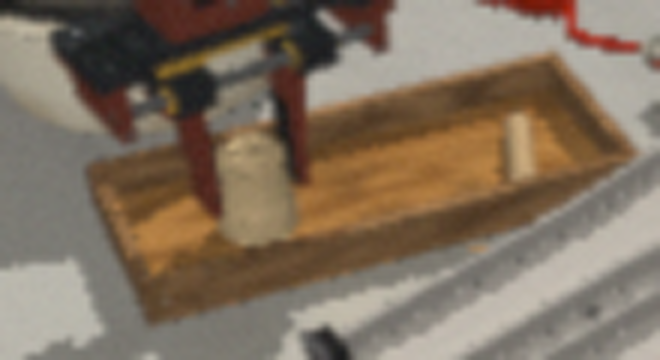

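The core has touched the floor (4.7 N) and looks upright. I'll open gradually and retreat upwards.

Request:
servo_tool(
  motion=[
    {"dx": 0, "dy": 0, "dz": 0, "spin": 0, "grip": 47},
    {"dx": 0, "dy": 0, "dz": 0, "spin": 0, "grip": 49},
    {"dx": 0, "dy": 0, "dz": 0, "spin": 0, "grip": 52},
    {"dx": 0, "dy": 0, "dz": 0, "spin": 0, "grip": 58},
    {"dx": 0, "dy": 0, "dz": 0, "spin": 0, "grip": 66},
    {"dx": 0, "dy": 0, "dz": 0, "spin": 0, "grip": 72},
    {"dx": 0, "dy": 0, "dz": 0, "spin": 0, "grip": 72},
    {"dx": 0, "dy": 0, "dz": -15, "spin": 0, "grip": 72},
    {"dx": 0, "dy": 0, "dz": -45, "spin": 0, "grip": 72},
    {"dx": 0, "dy": 0, "dz": -90, "spin": 0, "grip": 72},
    {"dx": 0, "dy": 0, "dz": -135, "spin": 0, "grip": 72},
    {"dx": 0, "dy": 0, "dz": -150, "spin": 0, "grip": 72},
    {"dx": 0, "dy": 0, "dz": -150, "spin": 0, "grip": 72},
  ],
)

```text
time: 8.1
tool_pos: [492.7, 297.3, 178.9]
ee_rot: [2.124, 2.312, 0.016]
contact_force: [-0.9, 0.2, -0.9]
width: 72.2
```

```bash
python3 - <<'E'
from h import *
go(495.5,-275.5,180,90.6);print(manip.get_obs()['joints'].round(2))
snap('side','d6');c=cv2.imread('pics/d6.png')[200:384,50:300]; cv2.imwrite('pics/d6z.png',cv2.resize(c,None,fx=3,fy=3,interpolation=cv2.INTER_CUBIC))
E
```

```text
t 8.1 pos [492.7 297.3 178.9] jaw 4.9 -> d [-571.   -45.7   -4.5] spin -1.496 w 72.2
[-1.06  0.39  0.53  1.88 -0.24  0.93 -0.34]
```

View pics/d6z.png

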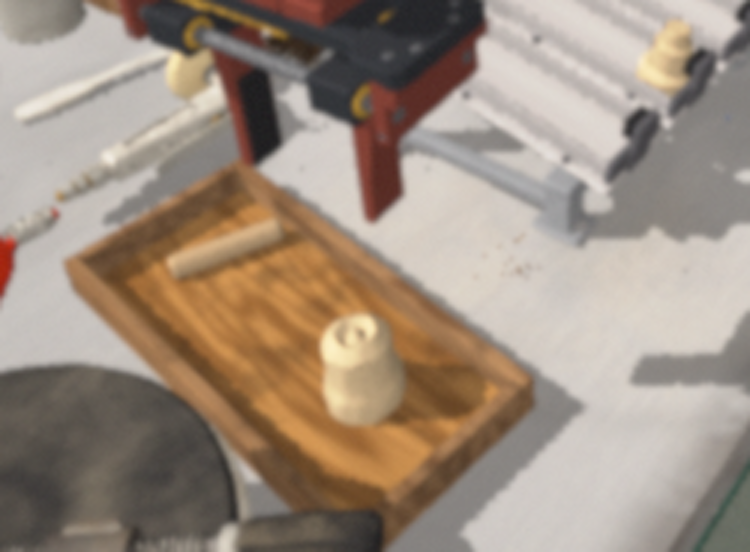

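The broken core stands upright and alone in the tray at about (360,370) in the zoom. Next I'll go above spare 1.

Request:
servo_tool(
  motion=[
    {"dx": -20, "dy": -2, "dz": -3, "spin": -0.1, "grip": 72},
    {"dx": -55, "dy": -4, "dz": -3, "spin": -0.2, "grip": 72},
    {"dx": -95, "dy": -8, "dz": -3, "spin": -0.3, "grip": 72},
    {"dx": -135, "dy": -11, "dz": -3, "spin": -0.4, "grip": 72},
    {"dx": -175, "dy": -14, "dz": -3, "spin": -0.5, "grip": 72},
    {"dx": -215, "dy": -17, "dz": -3, "spin": -0.6, "grip": 72},
    {"dx": -255, "dy": -20, "dz": -3, "spin": -0.7, "grip": 72},
    {"dx": -295, "dy": -23, "dz": -3, "spin": -0.8, "grip": 72},
    {"dx": -335, "dy": -27, "dz": -3, "spin": -0.9, "grip": 72},
    {"dx": -375, "dy": -30, "dz": -3, "spin": -1.0, "grip": 72},
    {"dx": -415, "dy": -33, "dz": -3, "spin": -1.1, "grip": 72},
    {"dx": -455, "dy": -36, "dz": -3, "spin": -1.2, "grip": 72},
    {"dx": -495, "dy": -40, "dz": -3, "spin": -1.3, "grip": 72},
    {"dx": -530, "dy": -43, "dz": -3, "spin": -1.4, "grip": 72},
    {"dx": -555, "dy": -44, "dz": -3, "spin": -1.46, "grip": 72},
    {"dx": -567, "dy": -45.5, "dz": -3, "spin": -1.496, "grip": 72},
    {"dx": -571, "dy": -45.5, "dz": -3, "spin": -1.496, "grip": 72},
    {"dx": -571, "dy": -45.5, "dz": -3, "spin": -1.496, "grip": 72},
    {"dx": -571, "dy": -45.5, "dz": -3, "spin": -1.496, "grip": 72},
  ],
)

```text
time: 10.05
tool_pos: [494.4, -274.7, 176.8]
ee_rot: [-0.017, 3.137, 0.007]
contact_force: [0.5, -0.6, 0.8]
width: 71.7
```

```bash
python3 - <<'E'
from h import *
from scipy.optimize import least_squares
go(495.5,-275.5,22,90.6);print(manip.get_obs()['joints'].round(2))
c=snap('wrist','w7'); P=pts(c).reshape(-1,3)
for x,y in ((495.5,-275.5),(616.5,-342)):
    k=(np.hypot(P[:,0]-x,P[:,1]-y)<35)&(P[:,2]>49)&(P[:,2]<60); T=P[k]
    if k.sum()>10: (a,r)=cv2.minEnclosingCircle(T[:,:2].astype(np.float32)); print(k.sum(),T.mean(0).round(1),np.round(a,1),round(r,1))
E
```

```text
t 10.05 pos [ 494.4 -274.7  176.8] jaw 90.6 -> d [ -0.4  -1.5 154.8] spin 0.0 w 71.7
[ 0.05  0.37  0.44  1.89 -0.2   0.92  2.17]
267 [ 494.8 -275.2   54.8] [ 495.3 -275.1] 10.1
```

View pics/w7.png

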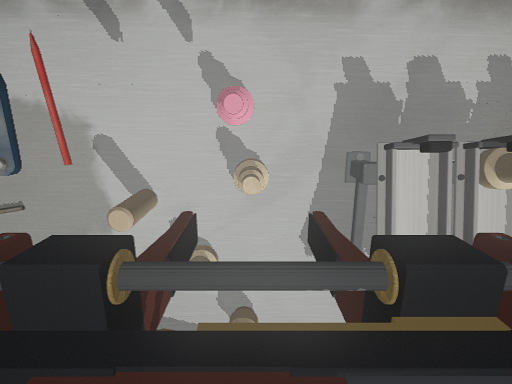

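The wrist view confirms the spare at (251,178), its knob at (495.3, -275.1) with r = 10.1 mm. I'll descend and grip it on the middle step.

Request:
servo_tool(
  motion=[
    {"dx": -0.5, "dy": -1, "dz": 30, "spin": 0, "grip": 72},
    {"dx": -0.5, "dy": -1, "dz": 70, "spin": 0, "grip": 72},
    {"dx": -0.5, "dy": -1, "dz": 110, "spin": 0, "grip": 66},
    {"dx": -0.5, "dy": -1, "dz": 135, "spin": 0, "grip": 60},
    {"dx": -0.5, "dy": -1, "dz": 148, "spin": 0, "grip": 56},
    {"dx": -0.5, "dy": -1, "dz": 152.5, "spin": 0, "grip": 52},
    {"dx": -0.5, "dy": -1, "dz": 152.5, "spin": 0, "grip": 48},
    {"dx": -0.5, "dy": -1, "dz": 152.5, "spin": 0, "grip": 48},
  ],
)

```text
time: 10.9
tool_pos: [496.8, -275.3, 25.8]
ee_rot: [-0.018, 3.135, 0.006]
contact_force: [0.4, -0.2, -0.2]
width: 48.0
```

Request:
servo_tool(
  motion=[
    {"dx": 1, "dy": 0, "dz": 2, "spin": 0, "grip": 42},
    {"dx": 1, "dy": 0, "dz": 2, "spin": 0, "grip": 34},
    {"dx": 1, "dy": 0, "dz": 2, "spin": 0, "grip": 22},
    {"dx": 1, "dy": 0, "dz": 2, "spin": 0, "grip": 22},
    {"dx": 1, "dy": 0, "dz": 2, "spin": 0, "grip": 22},
    {"dx": 1, "dy": 0, "dz": 2, "spin": 0, "grip": 22},
  ],
  newtons=10,
)

```text
time: 11.5
tool_pos: [496.2, -275.5, 24.3]
ee_rot: [-0.018, 3.134, 0.006]
contact_force: [-1.2, 1.5, 6.1]
width: 30.0
```

Request:
servo_tool(
  motion=[
    {"dx": 0, "dy": 0, "dz": -10, "spin": 0, "grip": 22},
    {"dx": 0, "dy": 0, "dz": -40, "spin": 0, "grip": 22},
    {"dx": 0, "dy": 0, "dz": -80, "spin": 0, "grip": 22},
    {"dx": 0, "dy": 0, "dz": -120, "spin": 0, "grip": 22},
    {"dx": 0, "dy": 0, "dz": -150, "spin": 0, "grip": 22},
    {"dx": 0, "dy": 0, "dz": -160, "spin": 0, "grip": 22},
    {"dx": 0, "dy": 0, "dz": -160, "spin": 0, "grip": 22},
  ],
)

```text
time: 12.2
tool_pos: [495.6, -276.2, 185.5]
ee_rot: [-0.018, 3.132, 0.005]
contact_force: [-0.4, 0.6, -2.1]
width: 29.6
```

```bash
python3 - <<'E'
from h import *
go(655,-98.8,180,90.6)
c=snap('wrist','w8')
E
```

```text
t 12.2 pos [ 495.6 -276.2  185.5] jaw 90.7 -> d [-161.4  175.6    7.7] spin 0.001 w 29.6
```

View pics/w8.png

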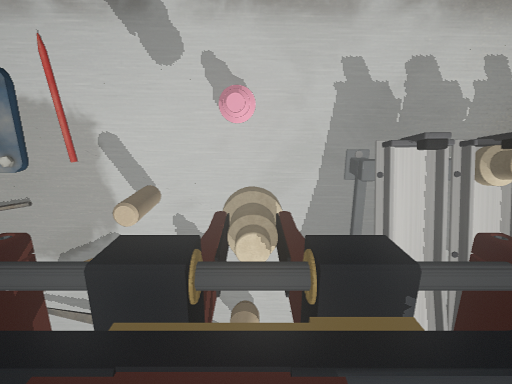

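The spare is held upright. I'll move it above the loading place of the right lane.

Request:
servo_tool(
  motion=[
    {"dx": -10, "dy": 10, "dz": 0, "spin": 0, "grip": 22},
    {"dx": -30, "dy": 33, "dz": 0, "spin": 0, "grip": 22},
    {"dx": -52, "dy": 57, "dz": 0, "spin": 0, "grip": 22},
    {"dx": -74, "dy": 81, "dz": 0, "spin": 0, "grip": 22},
    {"dx": -96, "dy": 105, "dz": 0, "spin": 0, "grip": 22},
    {"dx": -118, "dy": 128, "dz": 0, "spin": 0, "grip": 22},
    {"dx": -138, "dy": 150, "dz": 0, "spin": 0, "grip": 22},
    {"dx": -152, "dy": 166, "dz": 0, "spin": 0, "grip": 22},
    {"dx": -160, "dy": 174, "dz": 0, "spin": 0, "grip": 22},
    {"dx": -161, "dy": 175.5, "dz": 0, "spin": 0, "grip": 22},
    {"dx": -161, "dy": 175.5, "dz": 0, "spin": 0, "grip": 22},
    {"dx": -161, "dy": 175.5, "dz": 0, "spin": 0, "grip": 22},
  ],
)

```text
time: 13.45
tool_pos: [652.8, -100.2, 185.9]
ee_rot: [-0.015, 3.135, 0.005]
contact_force: [-0.2, -0.6, -0.1]
width: 30.2
```

```bash
python3 - <<'E'
from h import *
go(655,-98.8,130,90.6)
c=snap('wrist','w9')
c=snap('scene','e9');P=pts(c).reshape(-1,3)
hsv=cv2.cvtColor(c['color'],cv2.COLOR_RGB2HSV).reshape(-1,3)
k=(np.hypot(P[:,0]-655,P[:,1]+98.8)<60)&(P[:,2]>140)&(P[:,2]<230)&(hsv[:,0]>12)&(hsv[:,0]<30)&(hsv[:,1]>50);Q=P[k];print(k.sum(),np.percentile(Q,[1,50,99],axis=0).round(1))
E
```

```text
t 13.45 pos [ 652.8 -100.2  185.9] jaw 90.5 -> d [-1.8  1.2 55.9] spin -0.001 w 30.2
240 [[ 630.1 -123.9  161.7]
 [ 641.5 -108.2  180. ]
 [ 665.2  -78.6  222.6]]
```

View pics/w9.png

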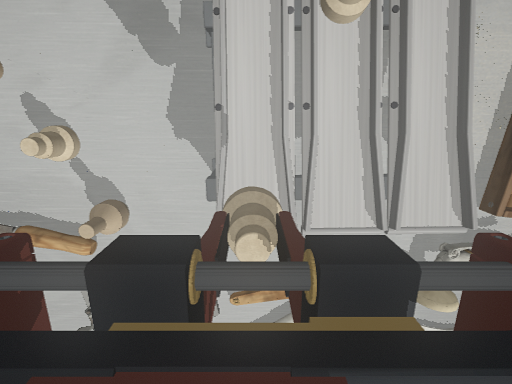

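View pics/e9.png

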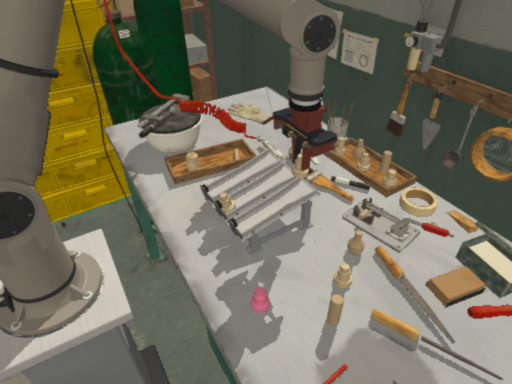

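```bash
python3 - <<'E'
from h import *
c=dict(np.load('pics/w9.npz')); P=pts(c).reshape(-1,3)
yaw=np.radians(.64); a=P[:,0]*np.cos(yaw)+P[:,1]*np.sin(yaw); b=-P[:,0]*np.sin(yaw)+P[:,1]*np.cos(yaw)
h=(P[:,2]-77.3-(a-580)*.2126)*.978
for lo,hi in((560,590),(620,645),(645,685)):
    k=(a>lo)&(a<hi)&(abs(h)<20)
    print(lo,hi,'floor h',np.median(h[k&(abs(b+106)<15)]).round(1))
    for b0 in range(-150,100,3):
        j=k&(b>=b0)&(b<b0+3)
        if j.sum()>5 and np.percentile(h[j],80)>10: print(b0,end=' ')
    print()
E
```

```text
560 590 floor h 0.4
-135 -132 -78 -75 -51 -48 6 9 33 36 39 90 93 96 
620 645 floor h 0.5
-138 -135 -75 -72 -54 -51 -48 9 12 15 30 33 36 93 96 99 
645 685 floor h 0.3
-141 -138 -135 -72 -69 -66 -57 -54 -51 12 15 18 27 30 33 96 99
```

Request:
servo_tool(
  motion=[
    {"dx": -1.5, "dy": 1, "dz": 15, "spin": 0, "grip": 22},
    {"dx": -1.5, "dy": 1, "dz": 35, "spin": 0, "grip": 22},
    {"dx": -1.5, "dy": 1, "dz": 48, "spin": 0, "grip": 22},
    {"dx": -1.5, "dy": 1, "dz": 54, "spin": 0, "grip": 22},
    {"dx": -1.5, "dy": 1, "dz": 56, "spin": 0, "grip": 22},
    {"dx": -1.5, "dy": 1, "dz": 56, "spin": 0, "grip": 22},
  ],
)

```text
time: 14.15
tool_pos: [655.0, -98.8, 130.1]
ee_rot: [-0.015, 3.134, 0.005]
contact_force: [0.2, 0.2, -0.2]
width: 29.8
```

Request:
servo_tool(
  motion=[
    {"dx": 0, "dy": 0.5, "dz": 3, "spin": 0, "grip": 22},
    {"dx": 0, "dy": 0.5, "dz": 6, "spin": 0, "grip": 22},
    {"dx": 0, "dy": 0.5, "dz": 8, "spin": 0, "grip": 22},
  ],
  newtons=4,
)

```text
time: 14.45
tool_pos: [655.2, -98.2, 122.2]
ee_rot: [-0.015, 3.134, 0.006]
contact_force: [-1.2, 0.5, -1.6]
width: 30.6
```

Request:
servo_tool(
  motion=[
    {"dx": 0, "dy": 0, "dz": 1, "spin": 0, "grip": 22},
    {"dx": 0, "dy": 0, "dz": 2, "spin": 0, "grip": 22},
  ],
  newtons=4,
)

```text
time: 14.65
tool_pos: [655.3, -98.2, 120.2]
ee_rot: [-0.015, 3.134, 0.005]
contact_force: [-0.6, 0.5, 0.4]
width: 30.5
```

Request:
servo_tool(
  motion=[
    {"dx": 0, "dy": 0, "dz": 1, "spin": 0, "grip": 22},
    {"dx": 0, "dy": 0, "dz": 2, "spin": 0, "grip": 22},
  ],
  newtons=3,
)

```text
time: 14.85
tool_pos: [655.6, -98.3, 118.5]
ee_rot: [-0.015, 3.133, 0.006]
contact_force: [-0.6, 1.0, 1.4]
width: 30.7
```

```bash
python3 - <<'E'
from h import *
snap('scene','e10');c=cv2.imread('pics/e10.png')[110:230,240:350]; cv2.imwrite('pics/e10z.png',cv2.resize(c,None,fx=5,fy=5,interpolation=cv2.INTER_CUBIC))
E
```

```text
(no output)
```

View pics/e10z.png

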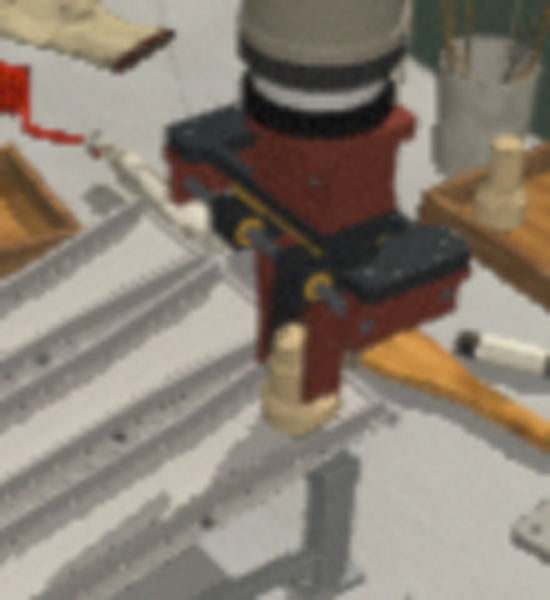

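The core's base is on the lane floor, already leaning with the slope. I'll open now.

Request:
servo_tool(
  motion=[
    {"dx": 0, "dy": 0, "dz": 0.5, "spin": 0, "grip": 22},
    {"dx": 0, "dy": 0, "dz": 0.5, "spin": 0, "grip": 34},
    {"dx": 0, "dy": 0, "dz": 0.5, "spin": 0, "grip": 40},
    {"dx": 0, "dy": 0, "dz": 0.5, "spin": 0, "grip": 52},
    {"dx": 0, "dy": 0, "dz": 0.5, "spin": 0, "grip": 60},
    {"dx": 0, "dy": 0, "dz": 0.5, "spin": 0, "grip": 60},
    {"dx": 0, "dy": 0, "dz": 0.5, "spin": 0, "grip": 60},
  ],
)

```text
time: 15.6
tool_pos: [655.6, -98.2, 118.0]
ee_rot: [-0.015, 3.133, 0.006]
contact_force: [0.1, -0.8, 0.7]
width: 59.8
```

```bash
python3 - <<'E'
from h import *
go(616.5,-342,180,90.6)
snap('scene','e11');c=cv2.imread('pics/e11.png')[110:270,180:350]; cv2.imwrite('pics/e11z.png',cv2.resize(c,None,fx=4,fy=3.7,interpolation=cv2.INTER_CUBIC))
E
```

```text
t 15.6 pos [655.6 -98.2 118. ] jaw 90.5 -> d [  40.9 -243.2  -63.3] spin -0.001 w 59.8
```

View pics/e11z.png

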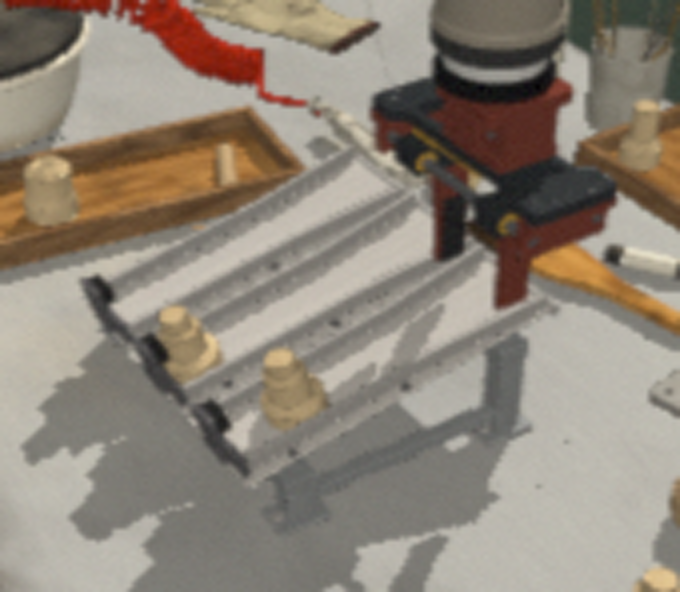

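The core is sliding down upright. I'll lift away and go to spare 2.

Request:
servo_tool(
  motion=[
    {"dx": 0, "dy": 0, "dz": -15, "spin": 0, "grip": 60},
    {"dx": 0, "dy": 0, "dz": -45, "spin": 0, "grip": 66},
    {"dx": 2, "dy": -10, "dz": -63, "spin": 0, "grip": 72},
    {"dx": 6, "dy": -35, "dz": -63, "spin": 0, "grip": 72},
    {"dx": 12, "dy": -70, "dz": -63, "spin": 0, "grip": 72},
    {"dx": 18, "dy": -105, "dz": -63, "spin": 0, "grip": 72},
    {"dx": 24, "dy": -140, "dz": -63, "spin": 0, "grip": 72},
    {"dx": 30, "dy": -175, "dz": -63, "spin": 0, "grip": 72},
    {"dx": 36, "dy": -210, "dz": -63, "spin": 0, "grip": 72},
    {"dx": 39, "dy": -233, "dz": -63, "spin": 0, "grip": 72},
    {"dx": 41, "dy": -243, "dz": -63, "spin": 0, "grip": 72},
    {"dx": 41, "dy": -243, "dz": -63, "spin": 0, "grip": 72},
    {"dx": 41, "dy": -243, "dz": -63, "spin": 0, "grip": 72},
    {"dx": 41, "dy": -243, "dz": -63, "spin": 0, "grip": 72},
  ],
)

```text
time: 17.05
tool_pos: [617.4, -339.5, 179.8]
ee_rot: [-0.019, 3.132, 0.007]
contact_force: [0.5, 0.3, -1.3]
width: 72.0
```

```bash
python3 - <<'E'
from h import *
c=snap('wrist','w12'); P=pts(c).reshape(-1,3)
x,y=616.5,-342
k=(np.hypot(P[:,0]-x,P[:,1]-y)<35)&(P[:,2]>49)&(P[:,2]<60); T=P[k]
if k.sum()>10: (a,r)=cv2.minEnclosingCircle(T[:,:2].astype(np.float32)); print(k.sum(),T.mean(0).round(1),np.round(a,1),round(r,1))
go(a[0],a[1],24,90.6);print(manip.get_obs()['joints'].round(2))
snap('scene','e12');c=cv2.imread('pics/e12.png')[110:320,180:400]; cv2.imwrite('pics/e12z.png',cv2.resize(c,None,fx=3,fy=2.8,interpolation=cv2.INTER_CUBIC))
E
```

```text
260 [ 615.1 -341.4   54.7] [ 615.7 -341.4] 10.0
t 17.1 pos [ 617.3 -339.7  179.8] jaw 90.7 -> d [  3.   -2.4 155.7] spin 0.002 w 71.9
[ 0.14  0.59  0.42  1.54 -0.27  1.06  2.21]
```

View pics/e12z.png

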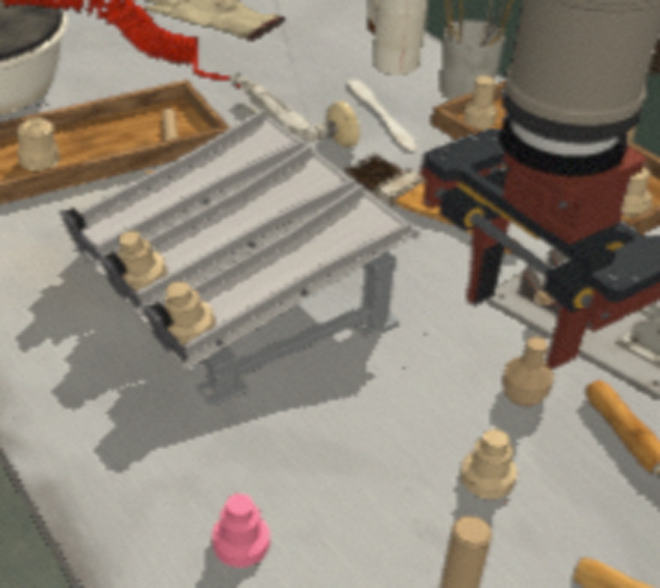

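View pics/w12.png

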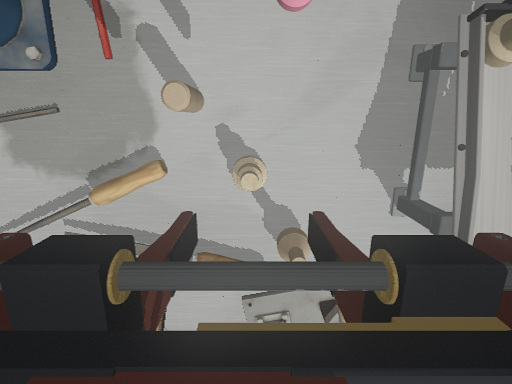

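The first spare stands at the stop of its lane, at (185,310) in the zoom. Spare 2 is confirmed at (615.7, -341.4), at (250,172) in the wrist view. I'll descend.

Request:
servo_tool(
  motion=[
    {"dx": 2, "dy": -2, "dz": 30, "spin": 0, "grip": 72},
    {"dx": 2.5, "dy": -2, "dz": 70, "spin": 0, "grip": 72},
    {"dx": 3, "dy": -2, "dz": 110, "spin": 0, "grip": 66},
    {"dx": 3, "dy": -2, "dz": 135, "spin": 0, "grip": 60},
    {"dx": 3, "dy": -2, "dz": 149, "spin": 0, "grip": 56},
    {"dx": 3, "dy": -2, "dz": 155, "spin": 0, "grip": 52},
    {"dx": 3, "dy": -2, "dz": 155, "spin": 0, "grip": 48},
    {"dx": 3, "dy": -2, "dz": 155, "spin": 0, "grip": 48},
  ],
)

```text
time: 17.95
tool_pos: [616.5, -341.9, 26.3]
ee_rot: [-0.019, 3.131, 0.005]
contact_force: [0.3, -0.8, -0.0]
width: 48.4
```

Request:
servo_tool(
  motion=[
    {"dx": 0.5, "dy": 0, "dz": 2, "spin": 0, "grip": 42},
    {"dx": 0.5, "dy": 0, "dz": 2, "spin": 0, "grip": 34},
    {"dx": 0.5, "dy": 0, "dz": 2, "spin": 0, "grip": 22},
    {"dx": 0.5, "dy": 0, "dz": 2, "spin": 0, "grip": 22},
    {"dx": 0.5, "dy": 0, "dz": 2, "spin": 0, "grip": 22},
    {"dx": 0.5, "dy": 0, "dz": 2, "spin": 0, "grip": 22},
  ],
  newtons=10,
)

```text
time: 18.55
tool_pos: [616.4, -342.1, 25.0]
ee_rot: [-0.019, 3.13, 0.005]
contact_force: [-0.9, 0.2, 5.1]
width: 29.8
```

Request:
servo_tool(
  motion=[
    {"dx": 0, "dy": 0, "dz": -10, "spin": 0, "grip": 22},
    {"dx": 0, "dy": 0, "dz": -40, "spin": 0, "grip": 22},
    {"dx": 0, "dy": 0, "dz": -80, "spin": 0, "grip": 22},
    {"dx": 0, "dy": 0, "dz": -120, "spin": 0, "grip": 22},
    {"dx": 0, "dy": 0, "dz": -150, "spin": 0, "grip": 22},
    {"dx": 0, "dy": 0, "dz": -160, "spin": 0, "grip": 22},
    {"dx": 0, "dy": 0, "dz": -160, "spin": 0, "grip": 22},
  ],
)

```text
time: 19.25
tool_pos: [615.0, -342.9, 186.3]
ee_rot: [-0.018, 3.127, 0.003]
contact_force: [-0.9, -0.1, -1.3]
width: 30.2
```

```bash
python3 - <<'E'
from h import *
go(655,72,185,90.6)
c=snap('wrist','w13')
E
```

```text
t 19.25 pos [ 615.  -342.9  186.3] jaw 90.7 -> d [-44.8 414.4   2.7] spin 0.001 w 30.2
```

View pics/w13.png

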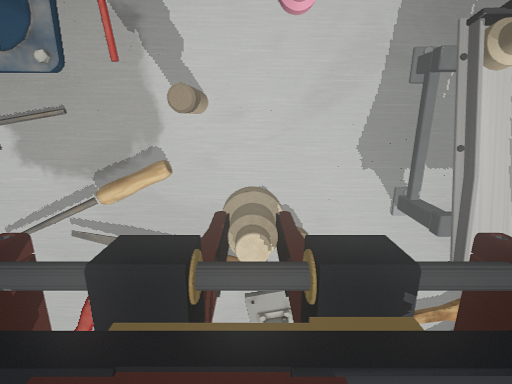

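Spare 2 is held straight. I'll carry it to above the left lane's loading place.

Request:
servo_tool(
  motion=[
    {"dx": -1, "dy": 10, "dz": 0, "spin": 0, "grip": 22},
    {"dx": -4, "dy": 35, "dz": 0, "spin": 0, "grip": 22},
    {"dx": -7, "dy": 65, "dz": 0, "spin": 0, "grip": 22},
    {"dx": -11, "dy": 100, "dz": 0, "spin": 0, "grip": 22},
    {"dx": -15, "dy": 135, "dz": 0, "spin": 0, "grip": 22},
    {"dx": -19, "dy": 170, "dz": 0, "spin": 0, "grip": 22},
    {"dx": -22, "dy": 205, "dz": 0, "spin": 0, "grip": 22},
    {"dx": -26, "dy": 240, "dz": 0, "spin": 0, "grip": 22},
    {"dx": -30, "dy": 275, "dz": 0, "spin": 0, "grip": 22},
    {"dx": -34, "dy": 310, "dz": 0, "spin": 0, "grip": 22},
    {"dx": -37, "dy": 345, "dz": 0, "spin": 0, "grip": 22},
    {"dx": -41, "dy": 375, "dz": 0, "spin": 0, "grip": 22},
    {"dx": -43, "dy": 397, "dz": 0, "spin": 0, "grip": 22},
    {"dx": -44, "dy": 410, "dz": 0, "spin": 0, "grip": 22},
    {"dx": -45, "dy": 414.5, "dz": 0, "spin": 0, "grip": 22},
    {"dx": -45, "dy": 414.5, "dz": 0, "spin": 0, "grip": 22},
    {"dx": -45, "dy": 414.5, "dz": 0, "spin": 0, "grip": 22},
    {"dx": -45, "dy": 414.5, "dz": 0, "spin": 0, "grip": 22},
  ],
)

```text
time: 21.1
tool_pos: [654.2, 70.9, 186.2]
ee_rot: [-0.015, 3.13, 0.004]
contact_force: [0.2, 0.2, -1.5]
width: 29.8
```

```bash
python3 - <<'E'
from h import *
go(655,72,130,90.6)
c=snap('wrist','w14'); P=pts(c).reshape(-1,3)
yaw=np.radians(.64); a=P[:,0]*np.cos(yaw)+P[:,1]*np.sin(yaw); b=-P[:,0]*np.sin(yaw)+P[:,1]*np.cos(yaw)
h=(P[:,2]-77.3-(a-580)*.2126)*.978
for lo,hi in((560,590),(610,635),(645,685)):
    k=(a>lo)&(a<hi)&(abs(h)<20)
    print(lo,hi,'floor h',np.median(h[k&(abs(b-65)<15)]).round(1))
    for b0 in range(-60,120,2):
        j=k&(b>=b0)&(b<b0+2)
        if j.sum()>5 and np.percentile(h[j],80)>10: print(b0,end=' ')
    print()
E
```

```text
t 21.1 pos [654.2  70.9 186.2] jaw 90.6 -> d [-0.1  1.  56.2] spin -0.001 w 29.8
560 590 floor h 0.7
-50 -48 -46 6 8 10 34 36 38 92 94 96 
610 635 floor h 0.8
-52 -50 -48 8 10 12 14 32 34 36 94 96 98 100 
645 685 floor h 0.8
-56 -54 -52 -50 12 14 16 18 28 30 32 34 98 100 102 104
```

View pics/w14.png

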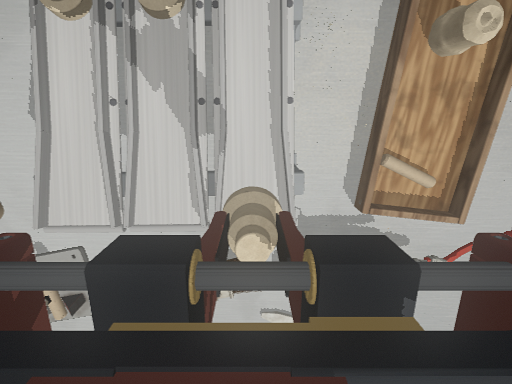

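The lane in the wrist view is centred at about px 255, so a shift of +1.5 mm in y lines the core up. I'll lower it as with the first spare.

Request:
servo_tool(
  motion=[
    {"dx": -0.5, "dy": 1.5, "dz": 15, "spin": 0, "grip": 22},
    {"dx": -0.5, "dy": 1.5, "dz": 35, "spin": 0, "grip": 22},
    {"dx": -0.5, "dy": 1.5, "dz": 48, "spin": 0, "grip": 22},
    {"dx": -0.5, "dy": 1.5, "dz": 56, "spin": 0, "grip": 22},
    {"dx": -0.5, "dy": 1.5, "dz": 60, "spin": 0, "grip": 22},
    {"dx": -0.5, "dy": 1.5, "dz": 62, "spin": 0, "grip": 22},
    {"dx": -0.5, "dy": 1.5, "dz": 62, "spin": 0, "grip": 22},
  ],
)

```text
time: 21.85
tool_pos: [655.7, 72.9, 124.5]
ee_rot: [-0.015, 3.13, 0.005]
contact_force: [0.7, 0.0, -0.5]
width: 29.9
```

Request:
servo_tool(
  motion=[
    {"dx": 0, "dy": 0, "dz": 1, "spin": 0, "grip": 22},
    {"dx": 0, "dy": 0, "dz": 2, "spin": 0, "grip": 22},
    {"dx": 0, "dy": 0, "dz": 3, "spin": 0, "grip": 22},
  ],
  newtons=4,
)

```text
time: 22.15
tool_pos: [656.0, 72.9, 121.9]
ee_rot: [-0.015, 3.129, 0.005]
contact_force: [0.7, -0.2, -1.4]
width: 29.9
```

Request:
servo_tool(
  motion=[
    {"dx": 0, "dy": 0, "dz": 1, "spin": 0, "grip": 22},
    {"dx": 0, "dy": 0, "dz": 2, "spin": 0, "grip": 22},
    {"dx": 0, "dy": 0, "dz": 3, "spin": 0, "grip": 22},
  ],
  newtons=3,
)

```text
time: 22.45
tool_pos: [656.4, 72.9, 119.3]
ee_rot: [-0.015, 3.128, 0.005]
contact_force: [0.0, -0.2, 2.5]
width: 30.1
```

```bash
python3 - <<'E'
from h import *
snap('scene','e15');c=cv2.imread('pics/e15.png')[80:200,200:310]; cv2.imwrite('pics/e15z.png',cv2.resize(c,None,fx=5,fy=5,interpolation=cv2.INTER_CUBIC))
E
```

```text
(no output)
```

View pics/e15z.png

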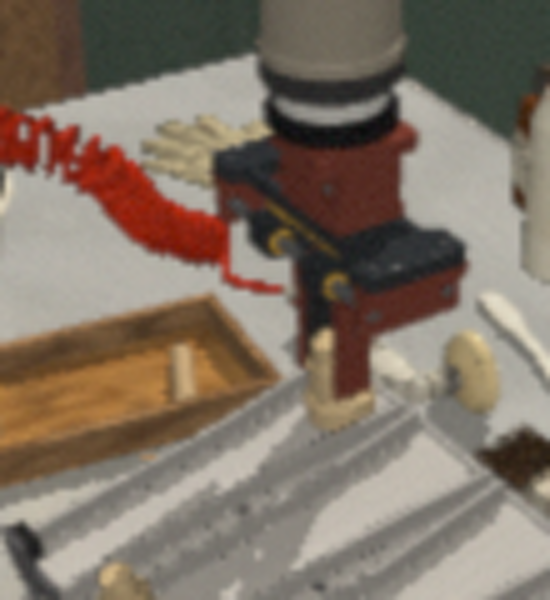

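The core is in contact with the lane (2.5 N) between the rails. I'll release it.

Request:
servo_tool(
  motion=[
    {"dx": 0, "dy": 0, "dz": 0.5, "spin": 0, "grip": 22},
    {"dx": 0, "dy": 0, "dz": 0.5, "spin": 0, "grip": 34},
    {"dx": 0, "dy": 0, "dz": 0.5, "spin": 0, "grip": 40},
    {"dx": 0, "dy": 0, "dz": 0.5, "spin": 0, "grip": 52},
    {"dx": 0, "dy": 0, "dz": 0.5, "spin": 0, "grip": 60},
    {"dx": 0, "dy": 0, "dz": 0.5, "spin": 0, "grip": 60},
    {"dx": 0, "dy": 0, "dz": 0.5, "spin": 0, "grip": 60},
    {"dx": 0, "dy": 0, "dz": 0.5, "spin": 0, "grip": 60},
    {"dx": 0, "dy": 0, "dz": -20, "spin": 0, "grip": 60},
    {"dx": 0, "dy": 0, "dz": -50, "spin": 0, "grip": 60},
    {"dx": 0, "dy": 0, "dz": -90, "spin": 0, "grip": 60},
    {"dx": 0, "dy": 0, "dz": -110, "spin": 0, "grip": 60},
    {"dx": 0, "dy": 0, "dz": -110, "spin": 0, "grip": 60},
    {"dx": 0, "dy": 0, "dz": -110, "spin": 0, "grip": 60},
  ],
)

```text
time: 23.9
tool_pos: [654.7, 72.7, 228.8]
ee_rot: [-0.016, 3.128, 0.006]
contact_force: [0.6, -0.2, -1.1]
width: 59.7
```

```bash
python3 - <<'E'
from h import *
snap('side','d16');c=cv2.imread('pics/d16.png')[120:384,60:350]; cv2.imwrite('pics/d16z.png',cv2.resize(c,None,fx=2.4,fy=2.2,interpolation=cv2.INTER_CUBIC))
snap('scene','e16');c=cv2.imread('pics/e16.png')[120:250,150:330]; cv2.imwrite('pics/e16z.png',cv2.resize(c,None,fx=4,fy=4,interpolation=cv2.INTER_CUBIC))
yaw=np.radians(.64)
for n in('d16','e16'):
    c=dict(np.load(f'pics/{n}.npz')); P=pts(c).reshape(-1,3); hsv=cv2.cvtColor(c['color'],cv2.COLOR_RGB2HSV).reshape(-1,3)
    a=P[:,0]*np.cos(yaw)+P[:,1]*np.sin(yaw); b=-P[:,0]*np.sin(yaw)+P[:,1]*np.cos(yaw); h=(P[:,2]-77.3-(a-580)*.2126)*.978
    for b0 in(65,-20,-105):
        k=(abs(b-b0)<30)&(a<700)&(a>440)&(h>16)&(h<70)&(hsv[:,1]>60)&(hsv[:,0]>10)&(hsv[:,0]<35); print(n,b0,k.sum(),a[k].mean().round(1),b[k].mean().round(1),h[k].max().round(1))
print(manip.get_obs()['contact_force'].round(1))
E
```

```text
d16 65 266 462.1 69.7 56.4
d16 -20 228 462.3 -11.2 56.2
d16 -105 192 463.5 -97.5 55.9
e16 65 154 464.5 51.6 56.8
e16 -20 168 465.1 -29.8 58.7
e16 -105 187 466.0 -116.5 57.4
[ 0.9  0.7 -0. ]
```

View pics/d16z.png

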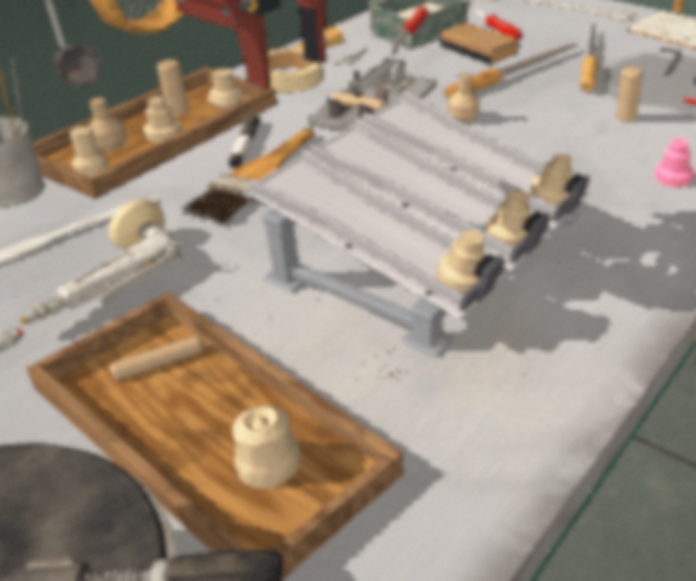

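View pics/e16z.png

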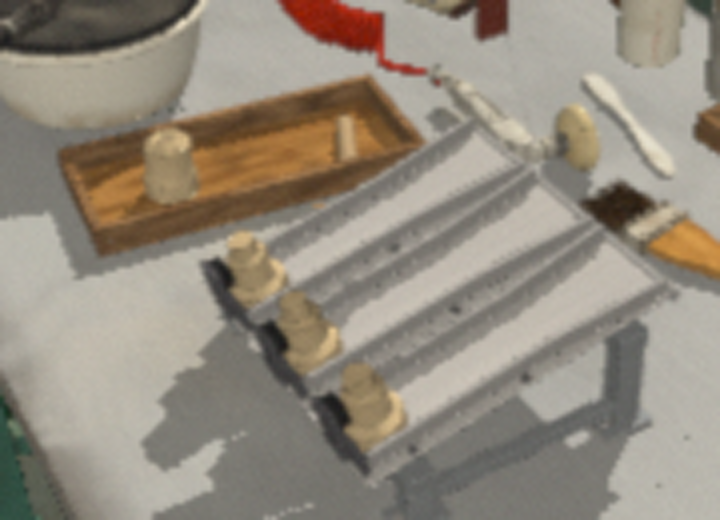

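All three lanes have a core at the stop, at matching positions (a ≈ 462–466 mm, 85 mm apart). The broken core stands upright in the tray. I'll let everything settle briefly, then hand in.

Request:
servo_tool(
  motion=[
    {"dx": 0, "dy": 0, "dz": 0, "spin": 0, "grip": 60},
    {"dx": 0, "dy": 0, "dz": 0, "spin": 0, "grip": 60},
    {"dx": 0, "dy": 0, "dz": 0, "spin": 0, "grip": 60},
    {"dx": 0, "dy": 0, "dz": 0, "spin": 0, "grip": 60},
    {"dx": 0, "dy": 0, "dz": 0, "spin": 0, "grip": 60},
  ],
)

```text
time: 24.5
tool_pos: [653.9, 72.6, 227.3]
ee_rot: [-0.016, 3.131, 0.004]
contact_force: [-0.3, 0.4, -0.1]
width: 60.1
```

```bash
python3 -c "
from plant import manip
print(manip.close_job(), manip.get_obs()['time'])"
```

```text
the job is handed in; nothing more can be done
the job is handed in; nothing more can be done
```

The job is handed in at about 24.5 s of the 67 s allowed; the interface gave no verdict. I lifted the broken core out of the left lane and stood it upright in the free end of the reject tray. I then set one spare on the loading end of the right lane and the other on the left lane, and each slid to its stop by itself after release.

**Last checks:**
- **Lanes:** in the side and scene pictures, all three cores stand upright at their stops, level with the waiting core to about 2 mm and roughly 85 mm apart. I saw no sign that the waiting core had moved, but I did not measure it against its start position.
- **Tray:** the broken core stands upright and alone.
- **Gripper:** it is open and clear of everything, with a force reading near zero.
- **Bystanders:** in the last pictures the slim, bottle-shaped and pink cores are still standing. I did not re-measure their positions.

**One problem:** the interface refused one move because I had left out the "spin" values. I resent it complete, and the refused call moved nothing.

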